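# Ready the bearing kit and face the grease tins

## Task

Get this bench ready for dispatch: slide the kit box's cover back, lay every bearing unit that lies on the table flat in the box, close the cover fully, lock it by turning the slotted cam a quarter turn clockwise with the flat-blade key until it seats, and put the key back upright in its stand. Also turn each grease tin where it stands (too wide to grip, it is rolled round by its edge with a fingertip) until its paper label faces squarely to the front of the rack (the side with the white card strip, away from the robot), leaving the tins in their seats and the other things on the bench alone.

Things in the scene. Friction and masses are not known exactly. Their poses are not given: they have to be found in the camera images.
- rack: Low dark steel rack 120 x 370 mm, 14 mm high, fixed. Origin: centre of its underside. Its front is its +x side, away from the robot, marked by a white card strip along that edge. It carries three aluminium seats in a row along its y axis, at y = -116, 0 and +116 mm (x = 0): each is a 104 mm disc with an 8 mm rim on a free-turning pivot (resists about 0.015 N m); the tin's underside stands 20 mm above the table. A seat may be empty.
- kitbox: Grey metal box unit, fixed. Origin: centre of the compartment, on the table. Open-topped compartment 110 (x) x 310 (y) mm inside, inner floor at z = 8 mm, wall tops at 60 mm, walls 6 mm. Behind it (+x, from 55 to 192 mm) a housing 60 mm high on which the sliding cover parks. On its +y side (y = 161 to 223 mm) a side deck 50 mm high carries the cam latch at x = -5, y = 192 mm.
- cover (a joint): Slide of the flat aluminium cover of the kit box, m: 0 = fully closed over the compartment (its stop), 0.125 = fully open (stop); it opens along the kit box's +x. It slides with about 1.5 N of friction and stays where it is left; its top is 65 mm above the table.
- cover_grip (a point): Top centre of the cover's upright black grip fin: 14 mm thick (along the kit box's x), 70 mm long (along y), 34 mm tall, its top 99 mm above the table. It travels with the cover: at kit box x = -30 mm when closed. Axes as the kit box.
- cam (a joint): Turn of the cam latch, rad: 0 = unlocked (its wing points along the kit box's +x), pi/2 = locked and seated at its stop (wing points to the kit box's -y, over the cover's edge). It grows clockwise seen from above; friction about 0.08 N m; stays where left.
- cam_slot (a point): Centre of the cam's top face, 67 mm above the table. The steel cam (44 mm wide) has a straight slot 7 mm wide, 12 mm deep, 36 mm long and open at its ends, along this point's x axis, which is also the wing's direction; the axes turn with the cam. The key's blade has about 0.2 rad of play in the slot, so the key must be turned that much farther than the cam.
- stand: Black block 62 x 62 x 62 mm, fixed, with a square 25 mm hole in the middle of its top, 60 mm deep: where the key lives. Origin: centre of its underside.
- key: Flat-blade key, upright, blade down, in its stand: origin at the centre of the blade's lower edge (10 mm above the table when in the stand), z up along the key. Blade 16 mm wide (its x) x 4 mm thick (its y) x 14 mm; round shaft 12 mm to z = 52 mm; steel collar 40 mm across from z = 52 to 57 mm, which rests on the stand's top; wooden handle 30 mm (x) x 18 mm (y), from z = 57 to 119 mm. 120 g.
- tin_a: Round dark steel tin of grease, 92 mm across (too wide to grip), 72 mm high, about 550 g, closed with a flat top; it stands upright in a seat of the rack. Origin: centre of its underside, z up. A white paper label covers its +x side, and a paper strip 18 mm wide runs from the label up over the edge onto the top, toward the middle. May be absent.
- tin_a_label (a point): Middle of the label of tin_a, on its side, 46 mm from the tin's axis, 36 mm up; axes as the tin.
- tin_b: Round dark steel tin of grease, 92 mm across (too wide to grip), 72 mm high, about 550 g, closed with a flat top; it stands upright in a seat of the rack. Origin: centre of its underside, z up. A white paper label covers its +x side, and a paper strip 18 mm wide runs from the label up over the edge onto the top, toward the middle. May be absent.
- tin_b_label (a point): Middle of the label of tin_b, on its side, 46 mm from the tin's axis, 36 mm up; axes as the tin.
- tin_c: Round dark steel tin of grease, 92 mm across (too wide to grip), 72 mm high, about 550 g, closed with a flat top; it stands upright in a seat of the rack. Origin: centre of its underside, z up. A white paper label covers its +x side, and a paper strip 18 mm wide runs from the label up over the edge onto the top, toward the middle. May be absent.
- tin_c_label (a point): Middle of the label of tin_c, on its side, 46 mm from the tin's axis, 36 mm up; axes as the tin.
- bearing_a: Round-flange steel bearing unit, lying on the table: flange 78 mm across and 12 mm thick, round boss 46 mm across above it up to 40 mm high. About 420 g. Origin: centre of its underside, z up. May be absent.
- bearing_b: Round-flange steel bearing unit, lying on the table: flange 78 mm across and 12 mm thick, round boss 46 mm across above it up to 40 mm high. About 420 g. Origin: centre of its underside, z up. May be absent.
- bearing_c: Round-flange steel bearing unit, lying on the table: flange 78 mm across and 12 mm thick, round boss 46 mm across above it up to 40 mm high. About 420 g. Origin: centre of its underside, z up. May be absent.
- wrench: Steel wrench 180 mm, loose on the table, not part of the job: leave alone. Origin: middle of its underside.
- carton: Cardboard carton 90 x 70 x 60 mm, loose on the table, not part of the job: leave alone. Origin: middle of its underside.
- sleeve: Steel sleeve 64 mm across, 35 mm high, loose on the table, not part of the job: leave alone. Origin: middle of its underside.
- oil: Grey bottle 56 mm across, 130 mm high, loose on the table, not part of the job: leave alone. Origin: middle of its underside.
- tape: Card reel 90 mm across, 30 mm high, loose on the table, not part of the job: leave alone. Origin: middle of its underside.
Not all that is in view belongs to the job. Leave any blue or orange look-alike of the tin_a alone.

How it is judged (in metres and radians):
On the way, in this order (a step that is already met when the one before it is completed fails the run):
1. every bearing unit lies flat in the kit box's compartment (x of bearing_a in the frame of kitbox between -0.03 and 0.03 m and y of bearing_a in the frame of kitbox between -0.12 and 0.12 m and height (world z) of each of bearing_a, bearing_b, bearing_c below 0.015 m and angle between each of bearing_a, bearing_b, bearing_c's own z axis and vertical below 0.15 rad and linear speed of each of bearing_a, bearing_b, bearing_c below 0.02 m/s and x of bearing_b in the frame of kitbox between -0.03 and 0.03 m and y of bearing_b in the frame of kitbox between -0.12 and 0.12 m and x of bearing_c in the frame of kitbox between -0.03 and 0.03 m and y of bearing_c in the frame of kitbox between -0.12 and 0.12 m), for 0.2 s.
2. the cover is fully closed over them (within 4 mm) with the cam not yet turned (value of joint cover below 0.004 m and value of joint cam below 0.6 rad), for 0.2 s.
3. the cam is turned to its stop with the key, its blade in the slot (value of joint cam above 1.48 rad and value of joint cover below 0.004 m and horizontal distance between key and cam_slot below 0.012 m and height (world z) of key between 0.052 and 0.066 m), for 0.1 s.
At the end, for the whole second after the job is handed in: Every bearing unit lies flat inside the kit box's compartment, the cover is closed within 4 mm, the cam is turned to its stop (over 1.48 rad), the key stands upright in its stand (within 8 mm, collar down), and every tin stands upright in its seat with its label within 0.17 rad of the rack's front (all of step 1 and value of joint cover below 0.004 m and value of joint cam above 1.48 rad and horizontal distance between key and stand below 0.008 m and height (world z) of key below 0.014 m and angle between key's own z axis and vertical below 0.08 rad and linear speed of key below 0.02 m/s and angle between the x axis of each of tin_a, tin_b, tin_c and the x axis of rack, either way round below 0.17 rad and x of each of tin_a_label, tin_b_label, tin_c_label in the frame of rack above 0.03 m and x of tin_a in the frame of rack between -0.008 and 0.008 m and height (world z) of each of tin_a, tin_b, tin_c below 0.025 m and angle between each of tin_a, tin_b, tin_c's own z axis and vertical below 0.06 rad and angular speed of each of tin_a, tin_b, tin_c below 0.05 rad/s and x of tin_b in the frame of rack between -0.008 and 0.008 m and x of tin_c in the frame of rack between -0.008 and 0.008 m); the robot touches nothing.
It fails at once if a bystander is moved more than 30 mm (distance of any of wrench, carton, sleeve, oil, tape from where it was at the start of the episode above 0.03 m).
It fails at once if a tin is tipped or lifted out of its seat (angle between any of tin_a, tin_b, tin_c's own z axis and vertical above 0.3 rad or height (world z) of any of tin_a, tin_b, tin_c above 0.05 m).
Of tin_a, tin_b, tin_c only 2 to 3 are there at a start; the rules pass over those that are not, and their reading is None.
Of bearing_a, bearing_b, bearing_c only 2 to 3 are there at a start; the rules pass over those that are not, and their reading is None.
At some moment in a run one of bearing_a, bearing_b, bearing_c may be knocked a few centimetres aside while the robot is not near it.
It also fails if it takes over 200 s, if anything falls off the work surface, if the arm or the gripper's body presses on something with over 40 N, if the wrist force passes 120 N, or if a joint passes its speed limit or range.

## Robot

A 6-joint arm with a two-finger parallel gripper is mounted at the origin on the work surface. World frame = base frame: x ahead of the robot, y to its left, z up, the work surface at z = 0. Lengths are in m, angles in degrees, forces in N, time in s.
With the tool pointing down it reaches from about 0.325 to 0.875 m from the base axis. Payload 4.4 kg.
Tool frame: the origin (TCP) lies midway between the tips of the shut fingers; the grasp point (between the pads) lies 19 mm behind it; x points along the fingers, z is the direction in which the jaws open and shut, and the axes are right-handed (so a half turn about x gives the same grasp; the last joint's range is limited). The gripper opens to 85 mm and grips with 20 to 120 N. Pads are 22 mm wide; open, the fingers measure 114 mm over their backs; the gripper's body (76 mm by 85 mm) begins 54 mm behind the grasp point. The pads swing forward as they close: fully open they stand 13 mm farther back than shut.
Start: joints at [67.981, 11.837, 88.321, -0, 79.842, -8.623], TCP at [0.133, 0.559, 0.231] pointing down, gripper open.
Joint ranges: [-156.59, 156.59], [-49.26, 127.26], [12.9, 141.05], [-63.56, 243.56], [4.71, 150.69], [-161.64, 161.64]. Speed limits (degrees/s): [159.86, 159.86, 180, 180, 180, 180].

## Interface

Orientations are given as a 3x3 rotation matrix whose columns are the frame's x, y, z axes.
In Python, from rig import state, optics, close_job gives the robot as it stands. The module is installed in compiled form; this text tells all that it offers.
- The arm moves only by the tool send_rows, never from a script. Its argument "moves" is a list of rows, each an object of numbers: "claw": the finger opening in cm, from 0 to 8.54; "dx", "dy", "dz": the shift along the tool's x, y, z in cm; "rx", "ry", "rz": the turn, a rotation vector about the tool's x, y, z in degrees. In form: [{"claw": .., "dx": .., "dy": .., "dz": .., "rx": .., "ry": .., "rz": ..}, ...]. A call has 1 to 12 rows; each row shifts and turns the commanded pose from where the row before left it, along the tool's axes as they then stand; what a row does not reach is not made up. A row lasts 1/8 s, in which the tool goes at most 62.5 mm and 10.7 degrees, less where a joint would pass 70% of its speed; a pose out of reach is approached as far as the arm can. A call is refused whole if a number of a shift passes 6.25 or a number of a turn 10.7, either way. A call with a gripper value outside its range is refused whole. The fingers move at their own pace and stop on an object; "grip_force" is the grip in N (left out, the last holds). Time passes only in rows, so rows that do not move let the fingers close. It gives the time, the measured TCP pose, the force and the opening at its end, in the units of the state.
- state(): the state, without advancing time (a new reading comes with each control period).
- optics.read_camera(name): name is "scene" or "top"; returns (picture, depth): 420x560x3 uint8, red, green, blue; 420x560 float32, m along the optical axis (not along the pixel's ray), 0 where there is no reading.
- optics.get_calibration(name): a dict with "fx", "fy", "cx", "cy" (pixels), "rvec" (rotation vector, rad) and "tvec" (3), from world to camera coordinates, as OpenCV has them. Camera axes: x right, y down, z forward; pixel columns grow to the right and rows downward; lengths in m; the calibration is good to about 2 mm. A picture is of the moment at which its call begins. get_calibration takes no time and is no camera call.
- close_job(): hands the job in, once; it reports no verdict.
The state is a dict: "clock": time; "qpos": joint angles; "qd": joint speeds; "joint_torque": joint torques, N m; "eef_pos": TCP position; "orientation": TCP orientation; "ft_force": force on the tool from outside, world axes, zero at the start; "ft_torque": the same for the moment, N m; "gripper_width": finger opening in m.
Only numpy, scipy, OpenCV 4.12 (cv2) and the standard library are available. Lean on these libraries where they do the work, as an engineer would, in place of code of your own. Each camera call takes 0.05 s, during which the arm holds its last target.

## Working session

There is one attempt and no reset: what is moved stays moved. The work goes in short steps, Python scripts to look and compute and a tool call to move; the robot and the scene stay as the last step left them, time stands still between calls to the robot, and variables do not carry over. Pictures are saved under pics/ and viewed, and the job is handed in when it is done.

Besides the shell and the picture viewer there is one more tool, called after "Emit:" as name(argument=value, ...) on one line, values as JSON. send_rows: Moves the arm, as the interface text tells. Its arguments: {"type":"object","properties":{"moves":{"type":"array"},"grip_force":{"type":"number"}},"required":["moves"]}

```bash
mkdir -p pics; ls; cat > h.py <<'E'
import numpy as np, cv2
from rig import state, optics, close_job
def cal(n):
    c=optics.get_calibration(n)
    K=np.array([[c['fx'],0,c['cx']],[0,c['fy'],c['cy']],[0,0,1.]])
    R=cv2.Rodrigues(np.array(c['rvec'],float))[0]; t=np.array(c['tvec'],float).ravel()
    return K,R,t
def cloud(n,depth):
    K,R,t=cal(n); v,u=np.indices(depth.shape)
    p=np.stack([(u-K[0,2])/K[0,0]*depth,(v-K[1,2])/K[1,1]*depth,depth],-1)
    return (p-t)@R
def ray(n,u,v,z):
    K,R,t=cal(n); d=R.T@np.array([(u-K[0,2])/K[0,0],(v-K[1,2])/K[1,1],1]); c=-R.T@t
    return c+d*(z-c[2])/d[2]
def proj(n,p):
    K,R,t=cal(n); q=K@(R@np.array(p,float)+t); return q[:2]/q[2]
def grab(n,name):
    im,d=optics.read_camera(n); cv2.imwrite(f'pics/{name}.png',im[:,:,::-1]); np.save(f'pics/{name}.npy',d); return im,d
E
python3 - <<'E'
from h import *
for n in('scene','top'):
    grab(n,n+'0'); K,R,t=cal(n); print(n,K[0,0],-R.T@t,R[2])
print(state())
E
```

```text
pics
scene 405.772313426129 [1.17954114 0.64805888 0.90954395] [-0.53848021 -0.50191893 -0.676843  ]
top 426.87746005130225 [0.27222215 0.03885991 1.27028551] [ 0.23001059  0.00426081 -0.9731788 ]
{'clock': 0.1, 'qpos': array([ 6.79814753e+01,  1.18816645e+01,  8.83974161e+01, -8.75045655e-05,
        7.98413436e+01, -8.62328707e+00]), 'qd': array([ 0.04873651, -0.107703  , -0.10692076,  0.04919739, -0.02353266,
        0.0718529 ]), 'joint_torque': array([-1.33055695e-03, -3.84091115e+01, -2.92550075e+01, -2.72213792e-04,
        4.85516677e-03, -6.63747414e-06]), 'eef_pos': array([0.13296183, 0.5587088 , 0.23021246]), 'orientation': array([[-7.86583587e-04, -9.72795077e-01,  2.31665965e-01],
       [-1.94906168e-03,  2.31667088e-01,  9.72793175e-01],
       [-9.99997791e-01,  3.13651889e-04, -2.07826314e-03]]), 'ft_force': array([ 0.07426684, -0.40985805,  0.08143985]), 'ft_torque': array([-0.03159015, -0.01286392,  0.0102399 ]), 'gripper_width': 0.08520119099369432}
```

View pics/scene0.png

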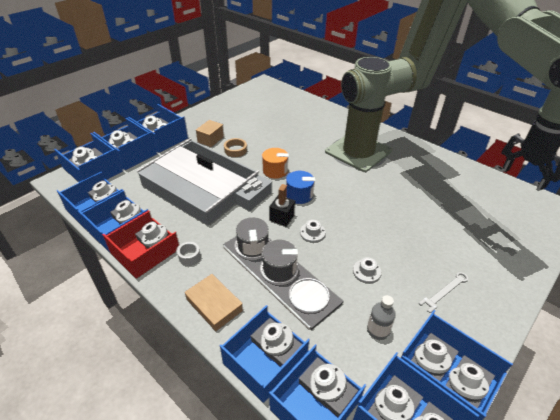

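View pics/top0.png

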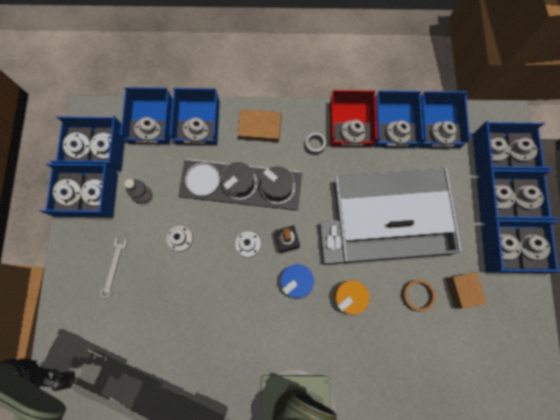

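```bash
python3 - <<'E'
import cv2
a=cv2.imread('pics/top0.png'); 
cv2.imwrite('pics/top0a.png',cv2.resize(a[150:320,310:500],None,fx=4,fy=3.5,interpolation=cv2.INTER_CUBIC))
cv2.imwrite('pics/top0b.png',cv2.resize(a[140:320,155:345],None,fx=4.2,fy=3.3,interpolation=cv2.INTER_CUBIC)[:600])
s=cv2.imread('pics/scene0.png')
cv2.imwrite('pics/scene0a.png',cv2.resize(s[120:330,130:400],None,fx=2.9,fy=2.8,interpolation=cv2.INTER_CUBIC))
E
```

```text
(no output)
```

View pics/top0a.png

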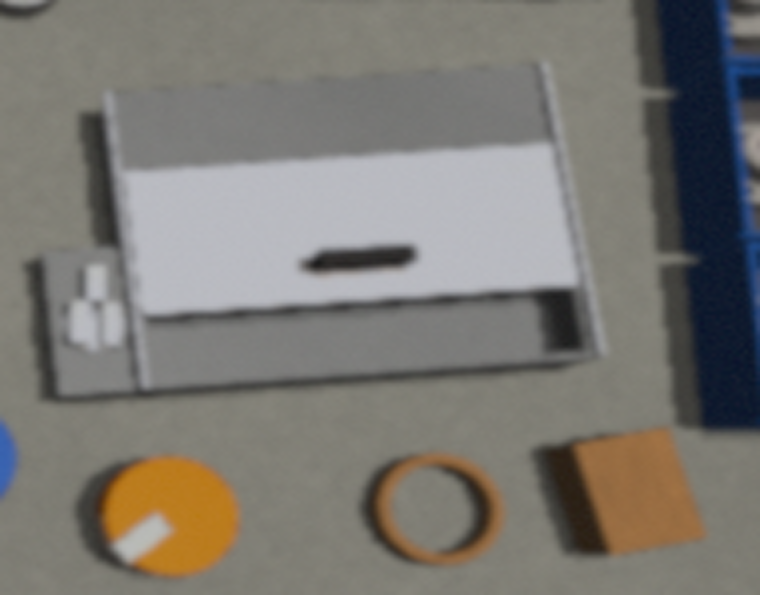

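View pics/top0b.png

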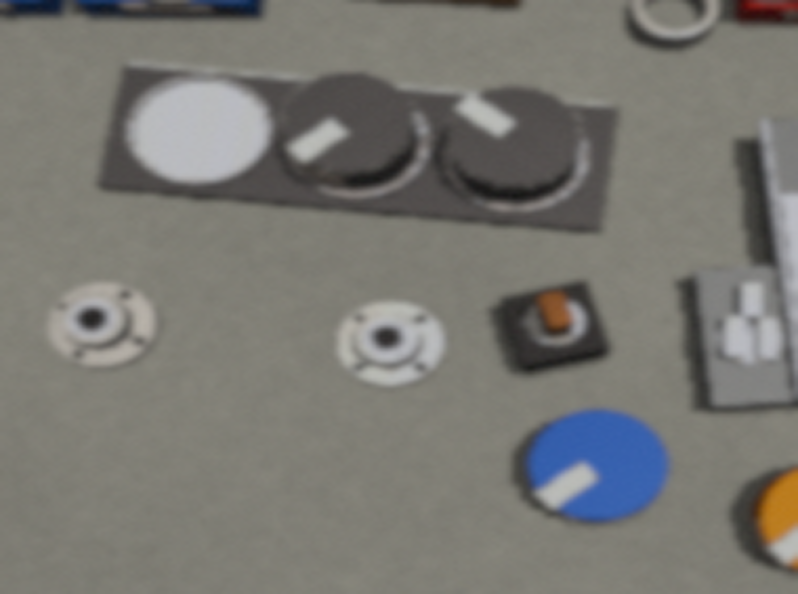

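View pics/scene0a.png

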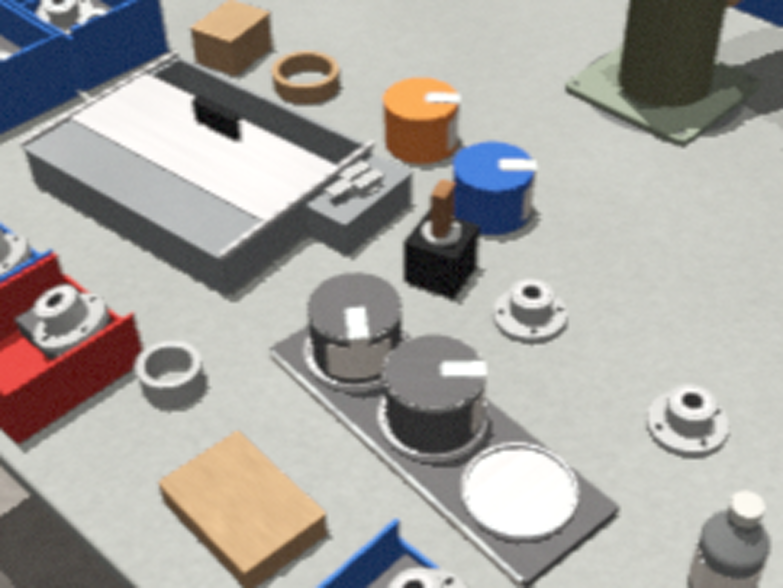

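```bash
cat > m.py <<'E'
from h import *
def meas(name,tag,views=('top','scene')):
    pass
E
python3 - <<'E'
from h import *
import cv2
for n in('top','scene'):
    d=np.load(f'pics/{n}0.npy'); im=cv2.imread(f'pics/{n}0.png')[:,:,::-1].astype(int)
    P=cloud(n,d); ok=d>0
    def sel(u0,u1,v0,v1,z0,z1):
        m=np.zeros_like(ok); m[v0:v1,u0:u1]=1
        return m&ok&(P[...,2]>z0)&(P[...,2]<z1)
    def rep(lbl,m):
        q=P[m]
        if len(q)<4: print(n,lbl,'few',len(q)); return
        h=cv2.minAreaRect((q[:,:2]*1000).astype(np.float32)); 
        (c,r)=cv2.minEnclosingCircle((q[:,:2]*1000).astype(np.float32))
        print(n,lbl,len(q),'z',np.median(q[:,2]).round(4),'mean',(q[:,:2].mean(0)*1000).round(1),'rect',np.round(h[0],1),np.round(h[1],1),round(h[2],1),'circ',np.round(c,1),round(r,1))
    B={'top':dict(fin=(375,425,205,240),brA=(160,196,220,256),brB=(230,266,226,262),t1=(218,262,158,205),t2=(258,300,162,208),seat=(180,222,158,202),stand=(272,302,222,255),cov=(335,462,165,262),deck=(318,345,215,265),rack=(175,305,155,212)),
       'scene':dict(fin=(190,220,148,175),brA=(350,386,252,285),brB=(298,330,215,245),t1=(255,305,235,290),t2=(230,275,215,262),stand=(265,300,178,225),cov=(135,262,140,222),deck=(235,275,168,212))}[n]
    rep('fin',sel(*B['fin'],.085,.105))
    for k in('brA','brB'): rep(k,sel(*B[k],.034,.046)); rep(k+'fl',sel(*B[k],.006,.02))
    for k in('t1','t2'):
        m=sel(*B[k],.085,.1); rep(k,m); w=im.min(-1)>150; rep(k+'w',m&w)
    if 'seat' in B: rep('seat',sel(*B['seat'],.016,.03))
    if 'rack' in B: rep('rack',sel(*B['rack'],.010,.0175))
    rep('stand',sel(*B['stand'],.056,.0645)); rep('collar',sel(*B['stand'],.0648,.072)); rep('handle',sel(*B['stand'],.12,.135))
    rep('cover',sel(*B['cov'],.0625,.072)); rep('60',sel(*B['cov'],.05,.09)); rep('deck',sel(*B['deck'],.044,.055)); rep('cam',sel(*B['deck'],.06,.075))
E
```

```text
top fin 137 z 0.0962 mean [ 514.9 -291.5] rect [ 515.9 -292. ] [15.  70.7] 5.3 circ [ 515.5 -292. ] 35.4
top brA 188 z 0.0389 mean [476.7 349.7] rect [476.6 349.2] [45.8 42.5] 46.7 circ [476.9 349.3] 23.2
top brAfl 318 z 0.0109 mean [474.3 346.6] rect [476.7 358.8] [75.8 93.2] 0.7 circ [484.  362.6] 52.7
top brB 188 z 0.0392 mean [462.8 144.7] rect [463.1 145.2] [44.3 41.3] 1.1 circ [463.4 144.3] 23.0
top brBfl 316 z 0.0108 mean [461.3 144.2] rect [469.6 142.4] [76.3 89. ] 68.2 circ [469.5 152. ] 48.5
top t1 770 z 0.0906 mean [646.3 173.7] rect [646.3 174.6] [91.6 90.6] 3.4 circ [646.8 174.1] 47.6
top t1w 69 z 0.0916 mean [629.7 194.8] rect [629.7 195.4] [15.9 37.1] 42.1 circ [628.8 194.4] 18.8
top t2 778 z 0.0908 mean [634.7  58.6] rect [635.5  58.5] [92.2 89.6] 1.0 circ [635.9  58.2] 46.7
top t2w 64 z 0.0917 mean [653.9  80.4] rect [653.8  80.5] [36.  15.7] 45.1 circ [654.3  80. ] 18.1
top seat 831 z 0.0193 mean [658.9 290. ] rect [660.5 290.2] [130.6 120.6] 85.2 circ [656.9 287.9] 84.7
top rack 1647 z 0.0135 mean [639.9 190. ] rect [648.1 173.8] [369.6 124.7] 84.2 circ [643.8 174.
[... 1732 characters left out ...]
55.2   1.3] [135.4 110.7] 26.4 circ [458.4  -2.9] 82.4
scene collar 128 z 0.068 mean [444.6  25.9] rect [429.6  19.3] [158.5  59.6] 16.6 circ [431.5  13.1] 79.3
scene handle 54 z 0.1292 mean [476.9  35.3] rect [472.8  32.7] [36.  16.7] 17.5 circ [472.6  32.7] 18.3
scene cover 2795 z 0.0657 mean [ 563.5 -269.7] rect [ 545.5 -298. ] [439.1 406.1] 56.8 circ [ 582.9 -303.7] 257.7
scene 60 4860 z 0.0639 mean [ 577.  -269.5] rect [ 577. -284.] [448.1 471.7] 41.5 circ [ 561.5 -266. ] 302.1
scene deck 407 z 0.0512 mean [470.5 -96.7] rect [467.8 -94.2] [228.5 127.2] 42.8 circ [465.2 -91.4] 128.9
scene cam 331 z 0.0662 mean [ 476.7 -109.6] rect [488.9 -89.1] [225.2 101.9] 63.5 circ [464.1 -76.8] 113.0
```

```bash
python3 - <<'E'
from h import *
a=np.radians(5.3); R=np.array([[np.cos(a),-np.sin(a)],[np.sin(a),np.cos(a)]])
for n in('top','scene'):
    d=np.load(f'pics/{n}0.npy'); im=cv2.imread(f'pics/{n}0.png')[:,:,::-1].astype(int); P=cloud(n,d)
    c=np.array([.515,-.29]) # fin
    L=(P[...,:2]-c)@R ; z=P[...,2]
    print(n,'table z',np.median(z[(abs(P[...,0]-.4)<.05)&(abs(P[...,1]-.25)<.05)]))
    def prof(m,ax,lo,hi,step=.002):
        h,e=np.histogram(L[m][:,ax],np.arange(lo,hi,step)); return ' '.join(f'{int(1000*b)}:{k}' for b,k in zip(e,h))
    # housing top far edge, side edges
    m=(z>.053)&(z<.08)&(abs(L[...,1])<.12)
    print('x far',prof(m,0,.13,.20)); print('x near',prof(m&(L[...,0]<-.05),0,-.13,-.05))
    m=(z>.053)&(z<.08)&(L[...,0]>.03)&(L[...,0]<.13)
    print('y lo',prof(m,1,-.19,-.14)); print('y hi',prof(m,1,.14,.19))
    m=(z>.044)&(z<.055)&(abs(L[...,1]-.19)<.05)
    print('deck y',prof(m,1,.205,.24)); 
    m=(z>.044)&(z<.055)&(abs(L[...,1]-.20)<.015)
    print('deck x',prof(m,0,-.14,-.09),'|',prof(m,0,.0,.06))
    w=(im.min(-1)>140)
    # cover edge (white->gray)
    m=(abs(L[...,1])<.1)&(z>.05)&(z<.08)
    for b in np.arange(-.07,.13,.004):
        mm=m&(L[...,0]>b)&(L[...,0]<b+.004)
        print(int(b*1000),int(im.min(-1)[mm].mean()) if mm.any() else None,end=' ')
    print()
E
```

```text
top table z -0.0012724598423004413
x far 130:41 132:59 134:50 136:54 138:51 140:53 142:52 144:43 146:56 148:52 150:47 152:56 154:56 156:44 158:56 160:46 162:12 164:0 166:0 168:0 170:0 172:0 174:0 176:0 178:0 180:0 182:0 184:0 186:0 188:0 190:0 192:0 194:0 196:0
x near -130:0 -128:0 -126:0 -124:0 -122:0 -120:0 -118:0 -115:0 -113:0 -111:0 -109:0 -107:0 -105:0 -103:0 -101:0 -99:0 -97:0 -95:0 -93:0 -91:10 -89:67 -87:55 -85:56 -83:4 -81:0 -79:0 -77:0 -75:0 -73:0 -71:0 -69:0 -67:0 -65:0 -63:0 -61:0 -59:0 -57:0 -55:0 -53:0
y lo -190:0 -188:0 -186:0 -184:0 -182:0 -180:0 -178:0 -176:0 -174:0 -172:0 -169:5 -167:15 -165:36 -163:32 -161:13 -159:27 -157:18 -155:23 -153:22 -151:26 -149:20 -147:22 -145:21 -143:22
y hi 140:22 142:22 144:18 146:26 148:20 150:21 152:23 154:22 156:20 158:18 160:25 162:17 164:0 166:0 168:0 170:0 172:0 174:0 176:0 178:0 180:0 182:0 184:0 186:0
deck y 205:21 207:26 209:30 211:28 213:28 215:28 217:31 219:21 221:0 223:0 225:0 227:0 229:0 231:0 233:0 235:0 237:0
deck x -140:0 -138:0 -136:0 -134:0 -132:0 -130:0 -128:0 -126:0 -124:0 -122:0 -120:0 -118:0 -115:0 -113:0 -111:0 -1
[... 1568 characters left out ...]
:0
deck x -140:0 -138:0 -136:0 -134:0 -132:0 -130:0 -128:0 -126:0 -124:0 -122:0 -120:0 -118:0 -115:0 -113:0 -111:0 -109:0 -107:0 -105:0 -103:0 -101:0 -99:0 -97:0 -95:0 -93:1 -91:1 | 0:2 2:4 4:3 6:3 8:7 10:4 12:1 14:1 16:6 18:4 20:3 22:4 24:3 26:2 28:12 30:4 32:2 34:0 36:0 38:0 40:0 42:0 44:0 46:0 48:0 50:0 52:0 54:0 56:0
-70 None -66 None -62 None -57 None -53 None -49 None -45 None -41 None -37 204 -33 209 -29 237 -25 244 -21 245 -17 246 -13 244 -9 245 -5 232 -1 226 2 161 6 186 10 247 14 247 18 247 22 246 26 247 30 248 34 249 38 249 42 249 46 247 50 247 54 246 58 247 62 248 66 247 70 247 74 247 78 248 82 247 86 220 90 183 94 182 98 183 102 183 106 183 110 184 114 183 118 183 122 184 126 184
```

```bash
cat >> h.py <<'E'
def go(x=None,y=None,z=None,phi=None,s=None):
    s=s or state(); p=s['eef_pos']; R=s['orientation']; ph=np.degrees(np.arctan2(R[1,2],R[0,2]))
    print('t',round(s['clock'],2),'p',np.round(p*1000,1),'phi',round(ph,2),'tilt',np.round(R[2,[1,2]],4),'F',np.round(s['ft_force'],1),'w',round(s['gripper_width']*1000,1),'q',np.round(s['qpos'],0))
    if phi is not None:
        print(' rx',round((ph-phi+180)%360-180,2)); ph=phi
    t=np.array([p[0] if x is None else x,p[1] if y is None else y,p[2] if z is None else z])-p
    a=np.radians(ph); print(' after turn: dx %.2f dy %.2f dz %.2f'%tuple(100*np.array([-t[2],-t[0]*np.sin(a)+t[1]*np.cos(a),t[0]*np.cos(a)+t[1]*np.sin(a)])))
E
python3 -c "
from h import *
go(.5155,-.290,.18,5.3)"
```

```text
t 0.1 p [133.  558.7 230.2] phi 76.6 tilt [ 0.0003 -0.0021] F [ 0.1 -0.4  0.1] w 85.2 q [68. 12. 88. -0. 80. -9.]
 rx 71.3
 after turn: dx 5.02 dy -88.04 dz 30.25
```

Emit:
send_rows(moves=[{"rx":10.2,"claw":6},{"rx":10.2,"claw":6},{"rx":10.2,"claw":6},{"rx":10.2,"claw":6},{"rx":10.2,"claw":6},{"rx":10.2,"claw":6},{"rx":10.1,"claw":6},{"dz":3,"dy":-5,"claw":6},{"dz":3,"dy":-5,"claw":6},{"dz":3,"dy":-5,"claw":6},{"dz":3,"dy":-5,"claw":6}], grip_force=40)

```text
invalid input at $.moves[0]: expected keys claw, dx, dy, dz, rx, ry, rz
```

```bash
python3 -c "
from h import *
go(.5155,-.290,.18,5.3)"
```

```text
t 0.1 p [133.  558.7 230.2] phi 76.6 tilt [ 0.0003 -0.0021] F [ 0.1 -0.4  0.1] w 85.2 q [68. 12. 88. -0. 80. -9.]
 rx 71.3
 after turn: dx 5.02 dy -88.04 dz 30.25
```

Emit:
send_rows(moves=[{"claw":6,"dx":0,"dy":0,"dz":0,"rx":10.2,"ry":0,"rz":0},{"claw":6,"dx":0,"dy":0,"dz":0,"rx":10.2,"ry":0,"rz":0},{"claw":6,"dx":0,"dy":0,"dz":0,"rx":10.2,"ry":0,"rz":0},{"claw":6,"dx":0,"dy":0,"dz":0,"rx":10.2,"ry":0,"rz":0},{"claw":6,"dx":0,"dy":0,"dz":0,"rx":10.2,"ry":0,"rz":0},{"claw":6,"dx":0,"dy":0,"dz":0,"rx":10.2,"ry":0,"rz":0},{"claw":6,"dx":0,"dy":0,"dz":0,"rx":10.1,"ry":0,"rz":0},{"claw":6,"dx":0,"dy":-5,"dz":3,"rx":0,"ry":0,"rz":0},{"claw":6,"dx":0,"dy":-5,"dz":3,"rx":0,"ry":0,"rz":0},{"claw":6,"dx":0,"dy":-5,"dz":3,"rx":0,"ry":0,"rz":0},{"claw":6,"dx":0,"dy":-5,"dz":3,"rx":0,"ry":0,"rz":0}], grip_force=40)

```text
clock: 1.48
eef_pos: [0.2717, 0.3696, 0.2309]
orientation: [[-0.0, -0.093, 0.996], [-0.0, 0.996, 0.093], [-1.0, -0.0, -0.0]]
ft_force: [1.0, 0.4, 0.2]
gripper_width: 0.0601
```

```bash
python3 -c "
from h import *
go(.5155,-.290,.18,5.3)"
```

```text
t 1.48 p [271.7 369.6 230.9] phi 5.34 tilt [-0.0004 -0.0002] F [1.  0.4 0.2] w 60.1 q [ 43.  -3. 104.  -0.  79.  38.]
 rx 0.04
 after turn: dx 5.09 dy -67.93 dz 18.18
```

Emit:
send_rows(moves=[{"claw":5,"dx":0,"dy":-5,"dz":3,"rx":0,"ry":0,"rz":0},{"claw":5,"dx":0,"dy":-5,"dz":3,"rx":0,"ry":0,"rz":0},{"claw":5,"dx":0,"dy":-5.5,"dz":2.5,"rx":0,"ry":0,"rz":0},{"claw":5,"dx":0,"dy":-5.5,"dz":2.5,"rx":0,"ry":0,"rz":0},{"claw":5,"dx":0,"dy":-6,"dz":1,"rx":0,"ry":0,"rz":0},{"claw":5,"dx":0,"dy":-6,"dz":1,"rx":0,"ry":0,"rz":0},{"claw":5,"dx":0,"dy":-6,"dz":1,"rx":0,"ry":0,"rz":0},{"claw":5,"dx":0,"dy":-6,"dz":1,"rx":0,"ry":0,"rz":0},{"claw":5,"dx":0,"dy":-6,"dz":1,"rx":0,"ry":0,"rz":0},{"claw":5,"dx":0,"dy":-6,"dz":1,"rx":0,"ry":0,"rz":0},{"claw":5,"dx":1.5,"dy":-6,"dz":1,"rx":0,"ry":0,"rz":0},{"claw":5,"dx":4.5,"dy":-3,"dz":0,"rx":0,"ry":0,"rz":0}])

```text
clock: 2.98
eef_pos: [0.5139, -0.2739, 0.1734]
orientation: [[0.006, -0.09, 0.996], [-0.005, 0.996, 0.09], [-1.0, -0.006, 0.006]]
ft_force: [-0.4, 0.4, -0.4]
gripper_width: 0.0502
```

```bash
python3 -c "
from h import *
go(.5155,-.290,.077,5.3)
grab('top','top1');grab('scene','scene1')
a=cv2.imread('pics/top1.png');b=cv2.imread('pics/scene1.png')
cv2.imwrite('pics/c1.png',np.hstack([cv2.resize(a[150:290,320:480],None,fx=2.5,fy=2.5,interpolation=2),cv2.resize(b[60:200,130:290],None,fx=2.5,fy=2.5,interpolation=2)]))
s=state();print(proj('top',s['eef_pos']),proj('scene',s['eef_pos']))
"
```

```text
t 2.98 p [ 513.9 -273.9  173.4] phi 5.17 tilt [-0.0057  0.0059] F [-0.4  0.4 -0.4] w 50.2 q [-37.  15.  91.  -0.  73. -42.]
 rx -0.13
 after turn: dx 9.64 dy -1.61 dz 0.01
[400.565105   220.43854457] [206.89266312 142.93378707]
```

View pics/c1.png

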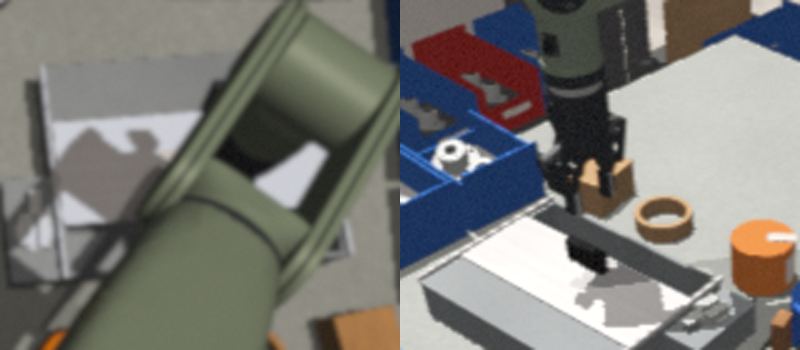

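Emit:
send_rows(moves=[{"claw":5,"dx":4,"dy":-1.6,"dz":0,"rx":0,"ry":0,"rz":0},{"claw":5,"dx":4,"dy":0,"dz":0,"rx":0,"ry":0,"rz":0},{"claw":5,"dx":1.6,"dy":0,"dz":0,"rx":0,"ry":0,"rz":0},{"claw":0.5,"dx":0,"dy":0,"dz":0,"rx":0,"ry":0,"rz":0},{"claw":0.5,"dx":0,"dy":0,"dz":0,"rx":0,"ry":0,"rz":0},{"claw":0.5,"dx":0,"dy":0,"dz":0,"rx":0,"ry":0,"rz":0},{"claw":0.5,"dx":0,"dy":0,"dz":0,"rx":0,"ry":0,"rz":0},{"claw":0.5,"dx":0,"dy":0,"dz":0,"rx":0,"ry":0,"rz":0}], grip_force=40)

```text
clock: 4.08
eef_pos: [0.5144, -0.2855, 0.0775]
orientation: [[0.003, -0.093, 0.996], [-0.002, 0.996, 0.093], [-1.0, -0.002, 0.003]]
ft_force: [1.0, 2.3, 7.0]
gripper_width: 0.0129
```

```bash
python3 -c "
from h import *
go(.5155,-.290,.077,5.3)"
```

```text
t 4.08 p [ 514.4 -285.5   77.5] phi 5.32 tilt [-0.0019  0.0032] F [1.  2.3 7. ] w 12.9 q [-37.  23.  94.   0.  63. -43.]
 rx 0.02
 after turn: dx 0.05 dy -0.46 dz 0.06
```

Emit:
send_rows(moves=[{"claw":0.5,"dx":0,"dy":0,"dz":1.5,"rx":0,"ry":0,"rz":0},{"claw":0.5,"dx":0,"dy":0,"dz":1.5,"rx":0,"ry":0,"rz":0},{"claw":0.5,"dx":0,"dy":0,"dz":1.5,"rx":0,"ry":0,"rz":0},{"claw":0.5,"dx":0,"dy":0,"dz":1,"rx":0,"ry":0,"rz":0},{"claw":0.5,"dx":0,"dy":0,"dz":0.7,"rx":0,"ry":0,"rz":0},{"claw":0.5,"dx":0,"dy":0,"dz":0,"rx":0,"ry":0,"rz":0},{"claw":0.5,"dx":0,"dy":0,"dz":0,"rx":0,"ry":0,"rz":0}])

```text
clock: 4.95
eef_pos: [0.5764, -0.2797, 0.0776]
orientation: [[0.004, -0.093, 0.996], [-0.002, 0.996, 0.093], [-1.0, -0.002, 0.004]]
ft_force: [2.0, 1.7, 4.5]
gripper_width: 0.0132
```

```bash
python3 -c "
from h import *
go(.5155,-.290,.077,5.3)"
```

```text
t 4.95 p [ 576.4 -279.7   77.6] phi 5.32 tilt [-0.0019  0.0037] F [2.  1.7 4.5] w 13.2 q [-34.  28.  86.   0.  66. -39.]
 rx 0.02
 after turn: dx 0.06 dy -0.46 dz -6.16
```

Emit:
send_rows(moves=[{"claw":0.5,"dx":0,"dy":0,"dz":0.3,"rx":0,"ry":0,"rz":0},{"claw":0.5,"dx":0,"dy":0,"dz":0.3,"rx":0,"ry":0,"rz":0},{"claw":0.5,"dx":0,"dy":0,"dz":0,"rx":0,"ry":0,"rz":0}])

```text
clock: 5.32
eef_pos: [0.5804, -0.2793, 0.0776]
orientation: [[-0.001, -0.093, 0.996], [-0.001, 0.996, 0.093], [-1.0, -0.001, -0.001]]
ft_force: [-5.1, 3.2, 8.8]
gripper_width: 0.013
```

```bash
python3 -c "
from h import *
go(.5155,-.290,.077,5.3)"
```

```text
t 5.33 p [ 580.4 -279.3   77.6] phi 5.32 tilt [-0.0011 -0.0008] F [-5.1  3.2  8.8] w 13.0 q [-33.  29.  85.  -0.  66. -39.]
 rx 0.02
 after turn: dx 0.06 dy -0.47 dz -6.56
```

Emit:
send_rows(moves=[{"claw":4,"dx":0,"dy":0,"dz":-0.4,"rx":0,"ry":0,"rz":0},{"claw":5,"dx":0,"dy":0,"dz":0,"rx":0,"ry":0,"rz":0},{"claw":6,"dx":-3,"dy":0,"dz":0,"rx":0,"ry":0,"rz":0},{"claw":6,"dx":-4,"dy":0,"dz":0,"rx":-10,"ry":0,"rz":0},{"claw":6.5,"dx":-4,"dy":0,"dz":0,"rx":-10,"ry":0,"rz":0},{"claw":6.5,"dx":-2,"dy":0,"dz":0,"rx":-10,"ry":0,"rz":0},{"claw":6.5,"dx":0,"dy":0,"dz":0,"rx":-10,"ry":0,"rz":0},{"claw":6.5,"dx":0,"dy":0,"dz":0,"rx":-10,"ry":0,"rz":0},{"claw":6.5,"dx":0,"dy":0,"dz":0,"rx":-10,"ry":0,"rz":0},{"claw":6.5,"dx":0,"dy":0,"dz":0,"rx":-10,"ry":0,"rz":0},{"claw":6.5,"dx":0,"dy":0,"dz":0,"rx":-10,"ry":0,"rz":0},{"claw":6.5,"dx":0,"dy":0,"dz":0,"rx":-10,"ry":0,"rz":0}])

```text
clock: 6.82
eef_pos: [0.5765, -0.2791, 0.2048]
orientation: [[-0.0, -0.995, -0.098], [0.0, -0.098, 0.995], [-1.0, 0.0, 0.0]]
ft_force: [-0.3, 0.4, 0.1]
gripper_width: 0.065
```

```bash
python3 -c "
from h import *
go(.465,.147,.20,95.3)
grab('scene','scene2')
"
```

```text
t 6.83 p [ 576.5 -279.1  204.8] phi 95.63 tilt [0.0004 0.0003] F [-0.3  0.4  0.1] w 65.0 q [ -34.   21.   80.   -0.   79. -129.]
 rx 0.33
 after turn: dx 0.48 dy 7.16 dz 43.46
```

View pics/scene2.png

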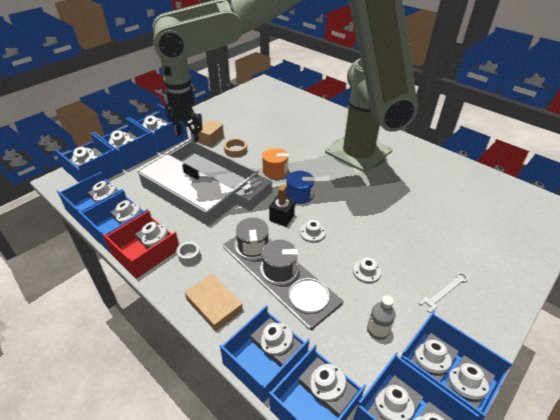

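Emit:
send_rows(moves=[{"claw":6.5,"dx":0,"dy":0.9,"dz":5.4,"rx":0,"ry":0,"rz":0},{"claw":6.5,"dx":0,"dy":0.9,"dz":5.4,"rx":0,"ry":0,"rz":0},{"claw":6.5,"dx":0,"dy":0.9,"dz":5.4,"rx":0,"ry":0,"rz":0},{"claw":6.5,"dx":0,"dy":0.9,"dz":5.4,"rx":0,"ry":0,"rz":0},{"claw":6.5,"dx":0,"dy":0.9,"dz":5.4,"rx":0,"ry":0,"rz":0},{"claw":6.5,"dx":0,"dy":0.9,"dz":5.4,"rx":0,"ry":0,"rz":0},{"claw":6.5,"dx":0,"dy":0.9,"dz":5.4,"rx":0,"ry":0,"rz":0},{"claw":6.5,"dx":3,"dy":0.9,"dz":5.4,"rx":0,"ry":0,"rz":0},{"claw":6.5,"dx":4,"dy":0,"dz":0,"rx":0,"ry":0,"rz":0},{"claw":6.5,"dx":3,"dy":0,"dz":0,"rx":0,"ry":0,"rz":0},{"claw":6.5,"dx":0,"dy":0,"dz":0,"rx":0,"ry":0,"rz":0}])

```text
clock: 8.25
eef_pos: [0.4623, 0.1442, 0.1028]
orientation: [[-0.006, -0.996, -0.091], [-0.001, -0.091, 0.996], [-1.0, 0.007, -0.0]]
ft_force: [-0.9, 0.5, 0.7]
gripper_width: 0.0653
```

```bash
cat >> h.py <<'E'
def pair(tag,tb,sb,f=2.5):
    grab('top','top'+tag);grab('scene','scene'+tag)
    a=cv2.imread(f'pics/top{tag}.png');b=cv2.imread(f'pics/scene{tag}.png')
    A=cv2.resize(a[tb[1]:tb[1]+tb[2],tb[0]:tb[0]+tb[2]],(400,400),interpolation=2);B=cv2.resize(b[sb[1]:sb[1]+sb[2],sb[0]:sb[0]+sb[2]],(400,400),interpolation=2)
    cv2.imwrite(f'pics/p{tag}.png',np.hstack([A,B]))
E
python3 -c "
from h import *
go(.465,.147,.014,95.3)
pair('3',(180,170,130),(260,160,130))
p=state()['eef_pos'];print(proj('top',p),proj('scene',p))
"
```

```text
t 8.25 p [462.3 144.2 102.8] phi 95.23 tilt [ 0.0065 -0.0003] F [-0.9  0.5  0.7] w 65.3 q [  7.  10. 107.  -0.  63. -88.]
 rx -0.07
 after turn: dx 8.88 dy -0.30 dz 0.25
[245.31586407 237.66592984] [312.88923577 208.37259712]
```

View pics/p3.png

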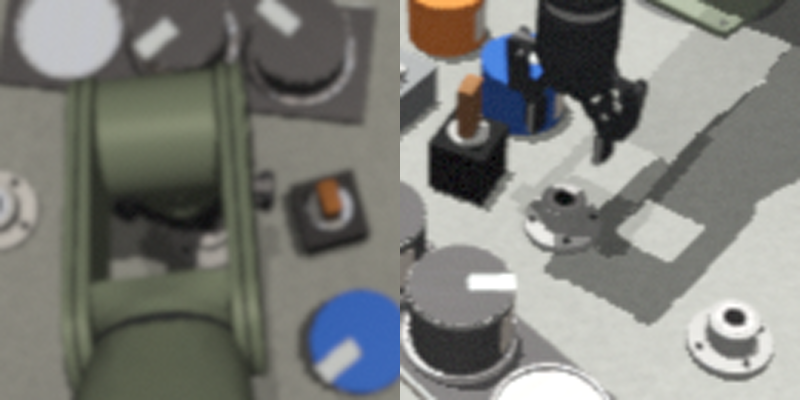

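Emit:
send_rows(moves=[{"claw":6.5,"dx":3,"dy":-0.2,"dz":0.3,"rx":0,"ry":0,"rz":0},{"claw":6.5,"dx":3,"dy":0,"dz":0,"rx":0,"ry":0,"rz":0},{"claw":6.5,"dx":2,"dy":0,"dz":0,"rx":0,"ry":0,"rz":0},{"claw":6.5,"dx":0.8,"dy":0,"dz":0,"rx":0,"ry":0,"rz":0},{"claw":6.5,"dx":0,"dy":0,"dz":0,"rx":0,"ry":0,"rz":0},{"claw":4,"dx":0,"dy":0,"dz":0,"rx":0,"ry":0,"rz":0},{"claw":4,"dx":0,"dy":0,"dz":0,"rx":0,"ry":0,"rz":0},{"claw":4,"dx":0,"dy":0,"dz":0,"rx":0,"ry":0,"rz":0},{"claw":4,"dx":0,"dy":0,"dz":0,"rx":0,"ry":0,"rz":0}], grip_force=60)

```text
clock: 9.48
eef_pos: [0.4685, 0.1474, 0.0193]
orientation: [[0.004, -0.996, -0.093], [-0.0, -0.093, 0.996], [-1.0, -0.003, -0.001]]
ft_force: [-0.4, -1.9, 4.9]
gripper_width: 0.0441
```

```bash
python3 -c "
from h import *
go(.465,.147,.014,95.3)
"
```

```text
t 9.47 p [468.5 147.4  19.3] phi 95.32 tilt [-0.0035 -0.0008] F [-0.4 -1.9  4.9] w 44.1 q [  7.  18. 109.  -0.  52. -88.]
 rx 0.02
 after turn: dx 0.53 dy 0.35 dz -0.00
```

Emit:
send_rows(moves=[{"claw":4,"dx":-2,"dy":0,"dz":0,"rx":0,"ry":0,"rz":0},{"claw":4,"dx":-4,"dy":0,"dz":0,"rx":0,"ry":0,"rz":0},{"claw":4,"dx":-5,"dy":0,"dz":0,"rx":0,"ry":0,"rz":0},{"claw":4,"dx":-5,"dy":0,"dz":0,"rx":0,"ry":0,"rz":0},{"claw":4,"dx":-4,"dy":0,"dz":0,"rx":0,"ry":0,"rz":0},{"claw":4,"dx":0,"dy":0,"dz":0,"rx":0,"ry":0,"rz":0},{"claw":4,"dx":0,"dy":0,"dz":0,"rx":0,"ry":0,"rz":0}])

```text
clock: 10.35
eef_pos: [0.4652, 0.1474, 0.2156]
orientation: [[-0.003, -0.996, -0.092], [-0.0, -0.092, 0.996], [-1.0, 0.003, -0.0]]
ft_force: [0.0, -0.7, -4.7]
gripper_width: 0.0437
```

```bash
python3 -c "
from h import *
go(.4835,-.228,.2,95.3)
"
```

```text
t 10.35 p [465.2 147.4 215.6] phi 95.3 tilt [ 0.0032 -0.0001] F [ 0.  -0.7 -4.7] w 43.7 q [  7.   2. 101.   0.  77. -88.]
 rx 0.0
 after turn: dx 1.56 dy 1.65 dz -37.55
```

Emit:
send_rows(moves=[{"claw":4,"dx":0,"dy":0.24,"dz":-4.7,"rx":0,"ry":0,"rz":0},{"claw":4,"dx":0,"dy":0.24,"dz":-4.7,"rx":0,"ry":0,"rz":0},{"claw":4,"dx":0,"dy":0.24,"dz":-4.7,"rx":0,"ry":0,"rz":0},{"claw":4,"dx":0,"dy":0.24,"dz":-4.7,"rx":0,"ry":0,"rz":0},{"claw":4,"dx":0,"dy":0.24,"dz":-4.7,"rx":0,"ry":0,"rz":0},{"claw":4,"dx":0,"dy":0.24,"dz":-4.7,"rx":0,"ry":0,"rz":0},{"claw":4,"dx":0,"dy":0.24,"dz":-4.7,"rx":0,"ry":0,"rz":0},{"claw":4,"dx":0,"dy":0.24,"dz":-4.7,"rx":0,"ry":0,"rz":0},{"claw":4,"dx":3,"dy":0,"dz":0,"rx":0,"ry":0,"rz":0},{"claw":4,"dx":3,"dy":0,"dz":0,"rx":0,"ry":0,"rz":0},{"claw":4,"dx":3,"dy":0,"dz":0,"rx":0,"ry":0,"rz":0},{"claw":4,"dx":0,"dy":0,"dz":0,"rx":0,"ry":0,"rz":0}])

```text
clock: 11.85
eef_pos: [0.4779, -0.2256, 0.1214]
orientation: [[-0.011, -0.996, -0.092], [0.008, -0.092, 0.996], [-1.0, 0.01, 0.009]]
ft_force: [-0.7, 0.4, -3.2]
gripper_width: 0.0442
```

```bash
python3 -c "
from h import *
go(.481,-.228,.026,95.3)
pair('4',(320,160,130),(150,90,130))
"
```

```text
t 11.85 p [ 477.9 -225.6  121.4] phi 95.29 tilt [0.0103 0.0087] F [-0.7  0.4 -3.2] w 44.2 q [ -35.   14.  100.    0.   67. -130.]
 rx -0.01
 after turn: dx 9.54 dy -0.29 dz -0.26
```

View pics/p4.png

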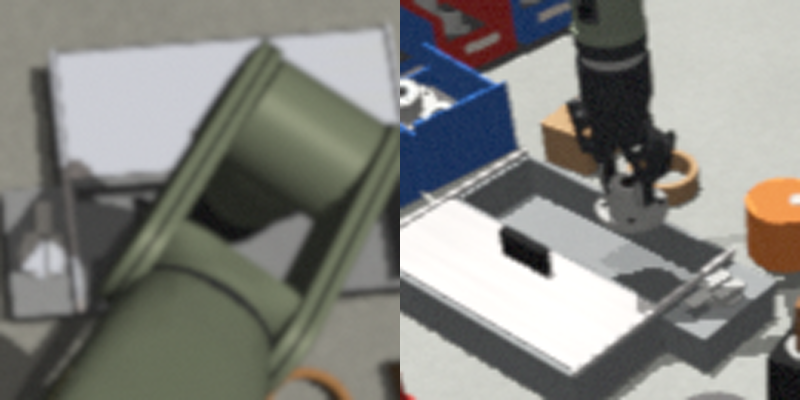

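Emit:
send_rows(moves=[{"claw":4,"dx":0,"dy":0,"dz":0,"rx":0,"ry":0,"rz":0},{"claw":4,"dx":3,"dy":0,"dz":0,"rx":0,"ry":0,"rz":0},{"claw":4,"dx":3,"dy":0,"dz":0,"rx":0,"ry":0,"rz":0},{"claw":4,"dx":2,"dy":0,"dz":0,"rx":0,"ry":0,"rz":0},{"claw":4,"dx":0,"dy":0,"dz":0,"rx":0,"ry":0,"rz":0},{"claw":4,"dx":0,"dy":0,"dz":0,"rx":0,"ry":0,"rz":0}])

```text
clock: 12.7
eef_pos: [0.4837, -0.2295, 0.0491]
orientation: [[0.003, -0.996, -0.093], [-0.002, -0.093, 0.996], [-1.0, -0.003, -0.002]]
ft_force: [0.6, 0.4, -3.2]
gripper_width: 0.0438
```

```bash
python3 -c "
from h import *
go(.481,-.228,.027,95.3)
"
```

```text
t 12.7 p [ 483.7 -229.5   49.1] phi 95.31 tilt [-0.0026 -0.0023] F [ 0.6  0.4 -3.2] w 43.8 q [ -35.   20.  102.   -0.   58. -130.]
 rx 0.01
 after turn: dx 2.21 dy 0.26 dz 0.18
```

Emit:
send_rows(moves=[{"claw":4,"dx":1,"dy":0.2,"dz":0,"rx":0,"ry":0,"rz":0},{"claw":4,"dx":0.8,"dy":0,"dz":0,"rx":0,"ry":0,"rz":0},{"claw":4,"dx":0.2,"dy":0,"dz":0,"rx":0,"ry":0,"rz":0},{"claw":4,"dx":0,"dy":0,"dz":0,"rx":0,"ry":0,"rz":0}])

```text
clock: 13.2
eef_pos: [0.4802, -0.2287, 0.0273]
orientation: [[-0.001, -0.996, -0.092], [0.0, -0.092, 0.996], [-1.0, 0.0, 0.0]]
ft_force: [-1.8, 0.8, -2.2]
gripper_width: 0.0441
```

```bash
python3 -c "
from h import *
go(.481,-.228,.027,95.3)
"
```

```text
t 13.2 p [ 480.2 -228.7   27.3] phi 95.31 tilt [0.0005 0.0003] F [-1.8  0.8 -2.2] w 44.1 q [ -35.   22.  103.   -0.   55. -130.]
 rx 0.01
 after turn: dx 0.03 dy -0.09 dz 0.06
```

Emit:
send_rows(moves=[{"claw":4,"dx":0.1,"dy":0,"dz":0,"rx":0,"ry":0,"rz":0},{"claw":4,"dx":0,"dy":0,"dz":0,"rx":0,"ry":0,"rz":0},{"claw":6.5,"dx":0,"dy":0,"dz":0,"rx":0,"ry":0,"rz":0},{"claw":6.5,"dx":0,"dy":0,"dz":0,"rx":0,"ry":0,"rz":0},{"claw":6.5,"dx":-2,"dy":0,"dz":0,"rx":0,"ry":0,"rz":0},{"claw":6.5,"dx":-4,"dy":0,"dz":0,"rx":0,"ry":0,"rz":0},{"claw":6.5,"dx":-5,"dy":0,"dz":0,"rx":0,"ry":0,"rz":0},{"claw":6.5,"dx":-5,"dy":0,"dz":0,"rx":0,"ry":0,"rz":0},{"claw":6.5,"dx":-1,"dy":0,"dz":5,"rx":0,"ry":0,"rz":0},{"claw":6.5,"dx":0,"dy":0,"dz":5,"rx":0,"ry":0,"rz":0},{"claw":6.5,"dx":0,"dy":0,"dz":5,"rx":0,"ry":0,"rz":0}])

```text
clock: 14.58
eef_pos: [0.4669, -0.0784, 0.197]
orientation: [[0.002, -0.996, -0.092], [-0.001, -0.092, 0.996], [-1.0, -0.002, -0.001]]
ft_force: [0.6, -0.2, -0.0]
gripper_width: 0.0648
```

```bash
python3 -c "
from h import *
go(.478,.352,.2,95.3)
pair('5',(310,150,160),(130,90,160))
im,d=optics.read_camera('scene')
P=cloud('scene',d);z=P[...,2]
def c(m):
    q=P[m]; print(len(q),np.round(np.median(q,0)*1000,1),[np.round(x,1) for x in cv2.minAreaRect((q[:,:2]*1000).astype(np.float32))])
c((abs(P[...,0]-.478)<.07)&(abs(P[...,1]-.352)<.07)&(z>.036)&(z<.05))
c((abs(P[...,0]-.48)<.05)&(abs(P[...,1]+.228)<.05)&(z>.043)&(z<.056))
"
```

```text
t 14.57 p [466.9 -78.4 197. ] phi 95.25 tilt [-0.0024 -0.0008] F [ 0.6 -0.2 -0. ] w 64.8 q [ -20.    1.  104.    0.   74. -115.]
 rx -0.05
 after turn: dx -0.30 dy -5.08 dz 42.75
183 [480.  355.   41.5] [array([478.2, 354.3]), array([44.5, 42.7]), np.float64(64.6)]
95 [ 477.8 -222.8   49.1] [array([ 474.8, -225.8]), array([45.4, 42.4]), np.float64(89.2)]
```

View pics/p5.png

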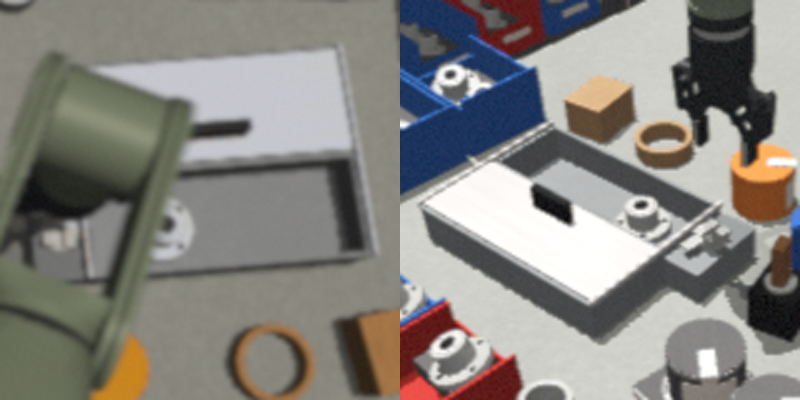

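Emit:
send_rows(moves=[{"claw":6.5,"dx":0,"dy":-0.63,"dz":5.35,"rx":0,"ry":0,"rz":0},{"claw":6.5,"dx":0,"dy":-0.63,"dz":5.35,"rx":0,"ry":0,"rz":0},{"claw":6.5,"dx":0,"dy":-0.63,"dz":5.35,"rx":0,"ry":0,"rz":0},{"claw":6.5,"dx":0,"dy":-0.63,"dz":5.35,"rx":0,"ry":0,"rz":0},{"claw":6.5,"dx":0,"dy":-0.63,"dz":5.35,"rx":0,"ry":0,"rz":0},{"claw":6.5,"dx":0,"dy":-0.63,"dz":5.35,"rx":0,"ry":0,"rz":0},{"claw":6.5,"dx":0,"dy":-0.63,"dz":5.35,"rx":0,"ry":0,"rz":0},{"claw":6.5,"dx":3,"dy":-0.63,"dz":5.35,"rx":0,"ry":0,"rz":0},{"claw":6.5,"dx":5,"dy":0,"dz":0,"rx":0,"ry":0,"rz":0},{"claw":6.5,"dx":3,"dy":0,"dz":0,"rx":0,"ry":0,"rz":0},{"claw":6.5,"dx":0,"dy":0,"dz":0,"rx":0,"ry":0,"rz":0},{"claw":6.5,"dx":0,"dy":0,"dz":0,"rx":0,"ry":0,"rz":0}])

```text
clock: 16.23
eef_pos: [0.479, 0.3514, 0.0877]
orientation: [[0.003, -0.996, -0.091], [0.001, -0.091, 0.996], [-1.0, -0.003, 0.001]]
ft_force: [-0.7, 0.5, 0.3]
gripper_width: 0.065
```

```bash
python3 -c "
from h import *
im,d=optics.read_camera('scene')
P=cloud('scene',d);z=P[...,2]
def c(m):
    q=P[m]; print(len(q),np.round(np.median(q,0)*1000,1),[np.round(x,1) for x in cv2.minAreaRect((q[:,:2]*1000).astype(np.float32))])
c((abs(P[...,0]-.478)<.07)&(abs(P[...,1]-.352)<.07)&(z>.036)&(z<.05))
cv2.imwrite('pics/s6.png',cv2.resize(im[180:320,290:450,::-1],None,fx=4,fy=4,interpolation=2))
go(.4775,.3517,.018,95.3)
"
```

```text
182 [479.7 355.1  41.7] [array([477.7, 354.2]), array([45. , 42.7]), np.float64(74.0)]
t 16.27 p [479.3 351.7  88.4] phi 95.24 tilt [-0.0039  0.0015] F [0.4 0.1 0.5] w 65.0 q [ 28.  23.  93.  -0.  65. -67.]
 rx -0.06
 after turn: dx 7.04 dy 0.18 dz 0.02
```

View pics/s6.png

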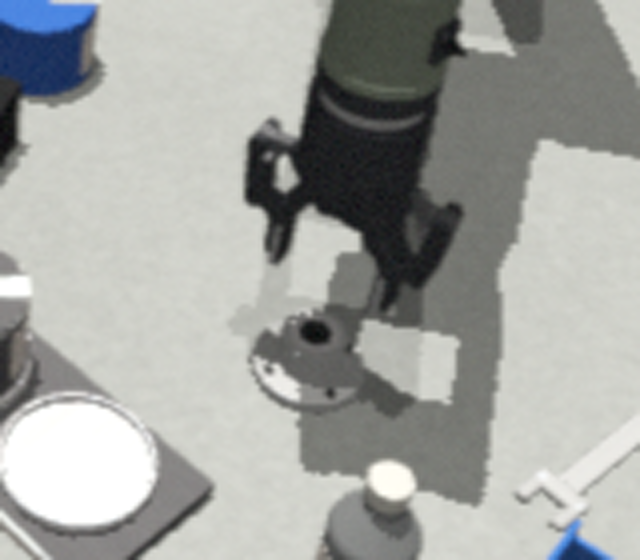

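Gripper is centred over bearing A, which has not moved. Lower and grip.

Emit:
send_rows(moves=[{"claw":6.5,"dx":3,"dy":0,"dz":0,"rx":0,"ry":0,"rz":0},{"claw":6.5,"dx":3,"dy":0,"dz":0,"rx":0,"ry":0,"rz":0},{"claw":6.5,"dx":0.8,"dy":0,"dz":0,"rx":0,"ry":0,"rz":0},{"claw":6.5,"dx":0,"dy":0,"dz":0,"rx":0,"ry":0,"rz":0},{"claw":4,"dx":0,"dy":0,"dz":0,"rx":0,"ry":0,"rz":0},{"claw":4,"dx":0,"dy":0,"dz":0,"rx":0,"ry":0,"rz":0},{"claw":4,"dx":0,"dy":0,"dz":0,"rx":0,"ry":0,"rz":0},{"claw":4,"dx":0,"dy":0,"dz":0,"rx":0,"ry":0,"rz":0}])

```text
clock: 17.27
eef_pos: [0.4789, 0.352, 0.0208]
orientation: [[0.004, -0.996, -0.093], [0.001, -0.093, 0.996], [-1.0, -0.004, 0.001]]
ft_force: [-1.1, -1.5, 6.8]
gripper_width: 0.0439
```

```bash
python3 -c "
from h import *
go(.4775,.3517,.018,95.3)
"
```

```text
t 17.27 p [478.9 352.   20.8] phi 95.32 tilt [-0.0038  0.0009] F [-1.1 -1.5  6.8] w 43.9 q [ 28.  28.  94.  -0.  57. -67.]
 rx 0.02
 after turn: dx 0.28 dy 0.14 dz -0.01
```

Emit:
send_rows(moves=[{"claw":4,"dx":-2,"dy":0,"dz":0,"rx":0,"ry":0,"rz":0},{"claw":4,"dx":-4,"dy":0,"dz":0,"rx":0,"ry":0,"rz":0},{"claw":4,"dx":-5,"dy":0,"dz":0,"rx":0,"ry":0,"rz":0},{"claw":4,"dx":-5,"dy":0,"dz":0,"rx":0,"ry":0,"rz":0},{"claw":4,"dx":-4,"dy":0,"dz":0,"rx":0,"ry":0,"rz":0},{"claw":4,"dx":0,"dy":0,"dz":0,"rx":0,"ry":0,"rz":0},{"claw":4,"dx":0,"dy":0,"dz":0,"rx":0,"ry":0,"rz":0}])

```text
clock: 18.15
eef_pos: [0.4755, 0.3507, 0.2161]
orientation: [[-0.004, -0.996, -0.093], [-0.002, -0.092, 0.996], [-1.0, 0.004, -0.001]]
ft_force: [-0.6, 0.6, -6.4]
gripper_width: 0.0438
```

```bash
python3 -c "
from h import *
go(.492,-.358,.2,95.3)
"
```

```text
t 18.15 p [475.5 350.7 216.1] phi 95.31 tilt [ 0.0038 -0.0014] F [-0.6  0.6 -6.4] w 43.8 q [ 28.  15.  87.   0.  79. -67.]
 rx 0.01
 after turn: dx 1.61 dy 4.90 dz -70.72
```

Emit:
send_rows(moves=[{"claw":4,"dx":0,"dy":0.41,"dz":-5.9,"rx":0,"ry":0,"rz":0},{"claw":4,"dx":0,"dy":0.41,"dz":-5.9,"rx":0,"ry":0,"rz":0},{"claw":4,"dx":0,"dy":0.41,"dz":-5.9,"rx":0,"ry":0,"rz":0},{"claw":4,"dx":0,"dy":0.41,"dz":-5.9,"rx":0,"ry":0,"rz":0},{"claw":4,"dx":0,"dy":0.41,"dz":-5.9,"rx":0,"ry":0,"rz":0},{"claw":4,"dx":0,"dy":0.41,"dz":-5.9,"rx":0,"ry":0,"rz":0},{"claw":4,"dx":0,"dy":0.41,"dz":-5.9,"rx":0,"ry":0,"rz":0},{"claw":4,"dx":0,"dy":0.41,"dz":-5.9,"rx":0,"ry":0,"rz":0},{"claw":4,"dx":0,"dy":0.41,"dz":-5.9,"rx":0,"ry":0,"rz":0},{"claw":4,"dx":0,"dy":0.41,"dz":-5.9,"rx":0,"ry":0,"rz":0},{"claw":4,"dx":0,"dy":0.41,"dz":-5.9,"rx":0,"ry":0,"rz":0},{"claw":4,"dx":0,"dy":0.41,"dz":-5.9,"rx":0,"ry":0,"rz":0}])

```text
clock: 19.65
eef_pos: [0.4917, -0.3584, 0.2141]
orientation: [[-0.005, -0.996, -0.092], [0.005, -0.092, 0.996], [-1.0, 0.004, 0.006]]
ft_force: [1.4, 0.7, -4.6]
gripper_width: 0.044
```

Emit:
send_rows(moves=[{"claw":4,"dx":0,"dy":0,"dz":0,"rx":0,"ry":0,"rz":0},{"claw":4,"dx":3,"dy":0,"dz":0,"rx":0,"ry":0,"rz":0},{"claw":4,"dx":4,"dy":0,"dz":0,"rx":0,"ry":0,"rz":0},{"claw":4,"dx":3,"dy":0,"dz":0,"rx":0,"ry":0,"rz":0},{"claw":4,"dx":0,"dy":0,"dz":0,"rx":0,"ry":0,"rz":0},{"claw":4,"dx":0,"dy":0,"dz":0,"rx":0,"ry":0,"rz":0}])

```text
clock: 20.4
eef_pos: [0.4936, -0.3575, 0.1181]
orientation: [[-0.0, -0.996, -0.093], [0.001, -0.093, 0.996], [-1.0, 0.0, 0.001]]
ft_force: [1.4, 0.6, -4.4]
gripper_width: 0.0438
```

```bash
python3 -c "
from h import *
go(.4916,-.357,.0285,95.3)
pair('7',(310,150,160),(130,90,160))
"
```

```text
t 20.4 p [ 493.6 -357.5  118.1] phi 95.33 tilt [0.0004 0.0007] F [ 1.4  0.6 -4.4] w 43.8 q [ -44.   22.   89.    0.   69. -139.]
 rx 0.03
 after turn: dx 8.96 dy 0.20 dz 0.07
```

View pics/p7.png

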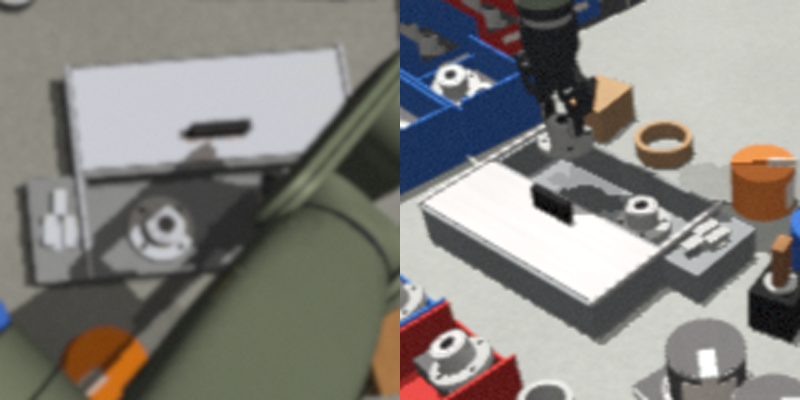

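Emit:
send_rows(moves=[{"claw":4,"dx":3,"dy":0.15,"dz":0,"rx":0,"ry":0,"rz":0},{"claw":4,"dx":3,"dy":0,"dz":0,"rx":0,"ry":0,"rz":0},{"claw":4,"dx":2,"dy":0,"dz":0,"rx":0,"ry":0,"rz":0},{"claw":4,"dx":0.6,"dy":0,"dz":0,"rx":0,"ry":0,"rz":0},{"claw":4,"dx":0,"dy":0,"dz":0,"rx":0,"ry":0,"rz":0},{"claw":4,"dx":0,"dy":0,"dz":0,"rx":0,"ry":0,"rz":0}])

```text
clock: 21.25
eef_pos: [0.4931, -0.3592, 0.0339]
orientation: [[0.002, -0.996, -0.092], [-0.002, -0.092, 0.996], [-1.0, -0.002, -0.002]]
ft_force: [-0.3, 0.2, -4.4]
gripper_width: 0.0439
```

```bash
python3 -c "
from h import *
go(.4916,-.357,.0285,95.3)
"
```

```text
t 21.25 p [ 493.1 -359.2   33.9] phi 95.31 tilt [-0.002  -0.0023] F [-0.3  0.2 -4.4] w 43.9 q [ -44.   29.   91.   -0.   60. -140.]
 rx 0.01
 after turn: dx 0.54 dy 0.13 dz 0.24
```

Emit:
send_rows(moves=[{"claw":4,"dx":0.4,"dy":0,"dz":0,"rx":0,"ry":0,"rz":0},{"claw":4,"dx":0.2,"dy":0,"dz":0,"rx":0,"ry":0,"rz":0},{"claw":4,"dx":0,"dy":0,"dz":0,"rx":0,"ry":0,"rz":0},{"claw":6.5,"dx":0,"dy":0,"dz":0,"rx":0,"ry":0,"rz":0},{"claw":6.5,"dx":0,"dy":0,"dz":0,"rx":0,"ry":0,"rz":0},{"claw":6.5,"dx":-2,"dy":0,"dz":0,"rx":0,"ry":0,"rz":0},{"claw":6.5,"dx":-4,"dy":0,"dz":0,"rx":0,"ry":0,"rz":0},{"claw":6.5,"dx":-5,"dy":0,"dz":0,"rx":0,"ry":0,"rz":0},{"claw":6.5,"dx":-4,"dy":0,"dz":0,"rx":10,"ry":0,"rz":0},{"claw":5,"dx":0,"dy":0,"dz":0,"rx":10,"ry":0,"rz":0},{"claw":5,"dx":0,"dy":0,"dz":0,"rx":10,"ry":0,"rz":0},{"claw":5,"dx":0,"dy":0,"dz":0,"rx":10,"ry":0,"rz":0}])

```text
clock: 22.75
eef_pos: [0.4925, -0.3586, 0.1783]
orientation: [[0.002, -0.819, 0.574], [-0.002, 0.574, 0.819], [-1.0, -0.002, -0.0]]
ft_force: [-0.3, -0.1, 0.1]
gripper_width: 0.0503
```

Emit:
send_rows(moves=[{"claw":5,"dx":0,"dy":0,"dz":0,"rx":10,"ry":0,"rz":0},{"claw":5,"dx":0,"dy":0,"dz":0,"rx":10,"ry":0,"rz":0},{"claw":5,"dx":0,"dy":0,"dz":0,"rx":10,"ry":0,"rz":0},{"claw":5,"dx":0,"dy":0,"dz":0,"rx":10,"ry":0,"rz":0},{"claw":5,"dx":0,"dy":0,"dz":0,"rx":10,"ry":0,"rz":0},{"claw":5,"dx":0,"dy":0,"dz":0,"rx":0,"ry":0,"rz":0}])

```text
clock: 23.5
eef_pos: [0.4924, -0.3586, 0.1778]
orientation: [[0.001, -0.095, 0.996], [-0.001, 0.996, 0.095], [-1.0, -0.001, 0.001]]
ft_force: [0.1, 0.7, 0.2]
gripper_width: 0.0498
```

```bash
python3 -c "
from h import *
go(.580,-.2793,.0776,5.3)
pair('8',(310,150,160),(130,90,160))
d=np.load('pics/scene8.npy')
P=cloud('scene',d);z=P[...,2]
def c(m):
    q=P[m]; print(len(q),np.round(np.median(q,0)*1000,1),[np.round(x,1) for x in cv2.minAreaRect((q[:,:2]*1000).astype(np.float32))])
c((abs(P[...,0]-.48)<.05)&(abs(P[...,1]+.228)<.05)&(z>.043)&(z<.056))
c((abs(P[...,0]-.49)<.05)&(abs(P[...,1]+.357)<.05)&(z>.043)&(z<.056))
c((abs(P[...,0]-.58)<.05)&(abs(P[...,1]+.28)<.05)&(z>.08)&(z<.11))
"
```

```text
t 23.5 p [ 492.4 -358.6  177.8] phi 5.42 tilt [-0.0015  0.0012] F [0.1 0.7 0.2] w 49.8 q [-44.  18.  87.  -0.  75. -50.]
 rx 0.12
 after turn: dx 10.02 dy 7.08 dz 9.45
97 [ 477.4 -224.    49.6] [array([ 474.6, -223.9]), array([46.9, 42.7]), np.float64(86.5)]
91 [ 491.6 -353.8   49.8] [array([ 470.8, -363.6]), array([86.8, 44.4]), np.float64(24.7)]
121 [ 583.7 -276.4   95.9] [array([ 580.2, -280.4]), array([18.4, 73.2]), np.float64(2.8)]
```

View pics/p8.png

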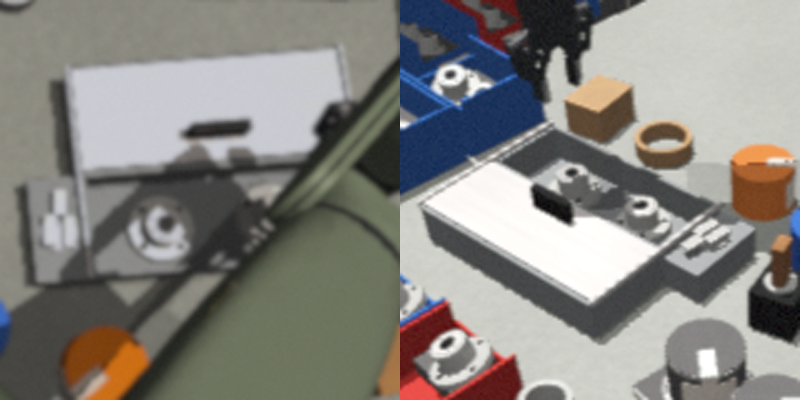

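Emit:
send_rows(moves=[{"claw":5,"dx":0,"dy":3.5,"dz":4.7,"rx":0,"ry":0,"rz":0},{"claw":5,"dx":0,"dy":3.5,"dz":4.7,"rx":0,"ry":0,"rz":0},{"claw":5,"dx":3,"dy":0,"dz":0,"rx":0,"ry":0,"rz":0},{"claw":5,"dx":0,"dy":0,"dz":0,"rx":0,"ry":0,"rz":0},{"claw":5,"dx":0,"dy":0,"dz":0,"rx":0,"ry":0,"rz":0}])

```text
clock: 24.22
eef_pos: [0.579, -0.2804, 0.1469]
orientation: [[0.0, -0.093, 0.996], [-0.0, 0.996, 0.093], [-1.0, -0.0, 0.0]]
ft_force: [0.9, -0.6, -0.0]
gripper_width: 0.0501
```

```bash
python3 -c "
from h import *
go(.580,-.2793,.078,5.3)"
```

```text
t 24.23 p [ 579.  -280.4  146.9] phi 5.31 tilt [-0.0003  0.0002] F [ 0.9 -0.6 -0. ] w 50.1 q [-34.  24.  83.  -0.  73. -39.]
 rx 0.01
 after turn: dx 6.89 dy 0.10 dz 0.11
```

Emit:
send_rows(moves=[{"claw":5,"dx":3,"dy":0,"dz":0,"rx":0,"ry":0,"rz":0},{"claw":5,"dx":3,"dy":0,"dz":0,"rx":0,"ry":0,"rz":0},{"claw":5,"dx":0.8,"dy":0,"dz":0,"rx":0,"ry":0,"rz":0},{"claw":5,"dx":0,"dy":0,"dz":0,"rx":0,"ry":0,"rz":0},{"claw":0.5,"dx":0,"dy":0,"dz":0,"rx":0,"ry":0,"rz":0},{"claw":0.5,"dx":0,"dy":0,"dz":0,"rx":0,"ry":0,"rz":0},{"claw":0.5,"dx":0,"dy":0,"dz":0,"rx":0,"ry":0,"rz":0},{"claw":0.5,"dx":0,"dy":0,"dz":0,"rx":0,"ry":0,"rz":0},{"claw":0.5,"dx":0,"dy":0,"dz":0,"rx":0,"ry":0,"rz":0}], grip_force=40)

```text
clock: 25.35
eef_pos: [0.5803, -0.2806, 0.0802]
orientation: [[0.002, -0.093, 0.996], [-0.002, 0.996, 0.093], [-1.0, -0.002, 0.002]]
ft_force: [-0.7, -0.3, 5.8]
gripper_width: 0.0129
```

```bash
python3 -c "
from h import *
go(.580,-.2793,.078,5.3)"
```

```text
t 25.35 p [ 580.3 -280.6   80.2] phi 5.31 tilt [-0.002   0.0023] F [-0.7 -0.3  5.8] w 12.9 q [-33.  29.  85.  -0.  66. -39.]
 rx 0.01
 after turn: dx 0.22 dy 0.13 dz -0.01
```

Gripped. Slide the cover closed: 12.5 cm along −z of the tool, with a little over.

Emit:
send_rows(moves=[{"claw":0.5,"dx":0,"dy":0,"dz":-1.5,"rx":0,"ry":0,"rz":0},{"claw":0.5,"dx":0,"dy":0,"dz":-2,"rx":0,"ry":0,"rz":0},{"claw":0.5,"dx":0,"dy":0,"dz":-2,"rx":0,"ry":0,"rz":0},{"claw":0.5,"dx":0,"dy":0,"dz":-2,"rx":0,"ry":0,"rz":0},{"claw":0.5,"dx":0,"dy":0,"dz":-2,"rx":0,"ry":0,"rz":0},{"claw":0.5,"dx":0,"dy":0,"dz":-1.5,"rx":0,"ry":0,"rz":0},{"claw":0.5,"dx":0,"dy":0,"dz":-1,"rx":0,"ry":0,"rz":0},{"claw":0.5,"dx":0,"dy":0,"dz":-0.5,"rx":0,"ry":0,"rz":0},{"claw":0.5,"dx":0,"dy":0,"dz":-0.2,"rx":0,"ry":0,"rz":0},{"claw":0.5,"dx":0,"dy":0,"dz":0,"rx":0,"ry":0,"rz":0},{"claw":0.5,"dx":0,"dy":0,"dz":0,"rx":0,"ry":0,"rz":0}])

```text
clock: 26.72
eef_pos: [0.456, -0.2922, 0.0801]
orientation: [[0.008, -0.092, 0.996], [-0.002, 0.996, 0.092], [-1.0, -0.003, 0.008]]
ft_force: [7.8, 2.0, 4.4]
gripper_width: 0.0131
```

```bash
python3 -c "
from h import *
go(.580,-.2793,.078,5.3)"
```

```text
t 26.73 p [ 456.  -292.2   80.1] phi 5.28 tilt [-0.0031  0.0079] F [7.8 2.  4.4] w 13.1 q [-42.  18. 101.   0.  61. -47.]
 rx -0.02
 after turn: dx 0.21 dy 0.14 dz 12.47
```

Emit:
send_rows(moves=[{"claw":3,"dx":0,"dy":0,"dz":0,"rx":0,"ry":0,"rz":0},{"claw":4.5,"dx":0,"dy":0,"dz":0,"rx":0,"ry":0,"rz":0},{"claw":5,"dx":-3,"dy":0,"dz":0,"rx":0,"ry":0,"rz":0},{"claw":5,"dx":-4,"dy":0,"dz":0,"rx":-10.2,"ry":0,"rz":0},{"claw":5,"dx":-4,"dy":0,"dz":0,"rx":-10.2,"ry":0,"rz":0},{"claw":5,"dx":-2,"dy":0,"dz":0,"rx":-10.2,"ry":0,"rz":0},{"claw":5,"dx":0,"dy":0,"dz":0,"rx":-10.2,"ry":0,"rz":0},{"claw":5,"dx":0,"dy":0,"dz":0,"rx":-10.2,"ry":0,"rz":0},{"claw":5,"dx":0,"dy":0,"dz":0,"rx":-10.2,"ry":0,"rz":0},{"claw":5,"dx":0,"dy":0,"dz":0,"rx":-10.2,"ry":0,"rz":0},{"claw":5,"dx":0,"dy":0,"dz":0,"rx":-10.2,"ry":0,"rz":0},{"claw":5,"dx":0,"dy":0,"dz":0,"rx":-10.2,"ry":0,"rz":0}])

```text
clock: 28.22
eef_pos: [0.4517, -0.2913, 0.2074]
orientation: [[-0.002, -0.992, -0.129], [0.001, -0.129, 0.992], [-1.0, 0.002, 0.001]]
ft_force: [0.4, -0.1, 0.3]
gripper_width: 0.0499
```

Emit:
send_rows(moves=[{"claw":5,"dx":0,"dy":0,"dz":0,"rx":-10.2,"ry":0,"rz":0},{"claw":5,"dx":0,"dy":0,"dz":0,"rx":0,"ry":0,"rz":0}])

```text
clock: 28.48
eef_pos: [0.4519, -0.2913, 0.2076]
orientation: [[-0.002, -0.955, -0.295], [0.001, -0.295, 0.955], [-1.0, 0.001, 0.001]]
ft_force: [-0.7, 0.0, -0.0]
gripper_width: 0.05
```

```bash
python3 -c "
from h import *
go(.4745,.031,.19,107.4)
pair('9',(310,150,160),(130,90,160))
"
```

```text
t 28.48 p [ 451.9 -291.3  207.6] phi 107.17 tilt [0.0012 0.0014] F [-0.7  0.  -0. ] w 50.0 q [ -42.    9.   95.   -0.   76. -149.]
 rx -0.23
 after turn: dx 1.76 dy -11.80 dz 30.08
```

View pics/p9.png

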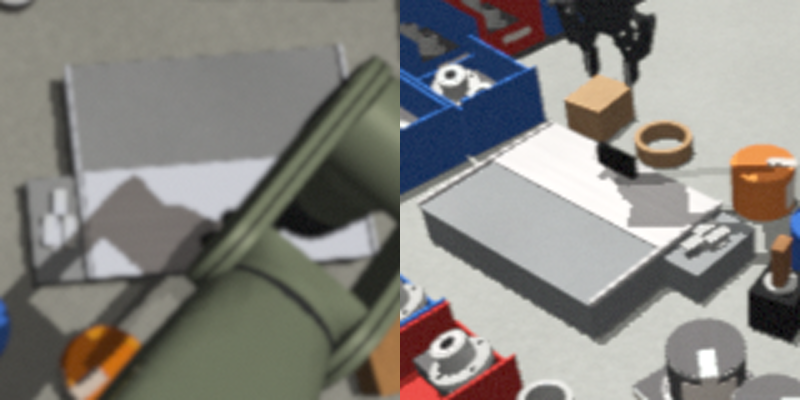

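Emit:
send_rows(moves=[{"claw":5,"dx":0,"dy":-1.7,"dz":4.3,"rx":0,"ry":0,"rz":0},{"claw":5,"dx":0,"dy":-1.7,"dz":4.3,"rx":0,"ry":0,"rz":0},{"claw":5,"dx":0,"dy":-1.7,"dz":4.3,"rx":0,"ry":0,"rz":0},{"claw":5,"dx":0,"dy":-1.7,"dz":4.3,"rx":0,"ry":0,"rz":0},{"claw":5,"dx":0,"dy":-1.7,"dz":4.3,"rx":0,"ry":0,"rz":0},{"claw":5,"dx":0,"dy":-1.7,"dz":4.3,"rx":0,"ry":0,"rz":0},{"claw":5,"dx":0,"dy":-1.6,"dz":4.3,"rx":0,"ry":0,"rz":0},{"claw":5,"dx":2,"dy":0,"dz":0,"rx":0,"ry":0,"rz":0},{"claw":5,"dx":2,"dy":0,"dz":0,"rx":0,"ry":0,"rz":0},{"claw":5,"dx":0,"dy":0,"dz":0,"rx":0,"ry":0,"rz":0},{"claw":5,"dx":0,"dy":0,"dz":0,"rx":0,"ry":0,"rz":0}])

```text
clock: 29.95
eef_pos: [0.4763, 0.0307, 0.1689]
orientation: [[0.001, -0.955, -0.296], [-0.0, -0.296, 0.955], [-1.0, -0.001, -0.0]]
ft_force: [0.6, -0.2, -0.2]
gripper_width: 0.0499
```

```bash
python3 -c "
from h import *
go(.4745,.031,.086,107.4)
pair('10',(220,170,120),(210,130,110))
d=np.load('pics/scene10.npy')
P=cloud('scene',d);z=P[...,2]
c=np.array([.4634,-.1019]);a=np.radians(5.3);R=np.array([[np.cos(a),-np.sin(a)],[np.sin(a),np.cos(a)]])
L=(P[...,:2]-c)@R
for n in('top','scene'):
    d=np.load('pics/%s%s.npy'%(n,'0')); P=cloud(n,d);z=P[...,2];L=(P[...,:2]-c)@R
    m=(np.hypot(L[...,0],L[...,1])<.028)&(z>.059)&(z<.075); q=L[m]*1000
    print(n,len(q),q.mean(0),q.min(0),q.max(0)); print(np.round(cv2.minEnclosingCircle(q[q[:,0]<20].astype(np.float32))[0],1),cv2.minEnclosingCircle(q[q[:,0]<20].astype(np.float32))[1])
    mm=(abs(L)<.06).all(-1)&(z>.045)
    im=cv2.imread('pics/%s0.png'%n)
    v,u=np.where(mm); print(u.min(),u.max(),v.min(),v.max())
    G=np.zeros((480,480,3),np.uint8)
    # resample ortho at z=.067
    K,Rc,t=cal(n)
    gy,gx=np.mgrid[-.06:.06:480j,-.06:.06:480j]
    W=np.stack([c[0]+gx*R[0,0]+gy*R[0,1],c[1]+gx*R[1,0]+gy*R[1,1],np.full_like(gx,.067)],-1)
    q=(W@Rc.T+t)@K.T; q=(q[...,:2]/q[...,2:]).astype(np.float32)
    G=cv2.remap(im,q[...,0],q[...,1],cv2.INTER_CUBIC)
    cv2.line(G,(240,0),(240,480),(0,0,255),1);cv2.line(G,(0,240),(480,240),(0,0,255),1)
    cv2.circle(G,(240,240),88,(0,255,0),1)
    cv2.imwrite('pics/cam_%s.png'%n,G)
A=np.hstack([cv2.imread('pics/cam_top.png'),cv2.imread('pics/cam_scene.png')]);cv2.imwrite('pics/cam0.png',cv2.resize(A,(800,400)))
"
```

```text
t 29.95 p [476.3  30.7 168.9] phi 107.24 tilt [-0.0007 -0.0004] F [ 0.6 -0.2 -0.2] w 49.9 q [  -7.    3.  106.   -0.   71. -114.]
 rx -0.16
 after turn: dx 8.29 dy 0.16 dz 0.08
top 155 [ 1.46987413 -3.23197439] [-19.18050263 -22.18986328] [26.46977696 17.50552615]
[-0.7 -2.7] 23.865427017211914
321 356 220 263
scene 122 [3.06259203 0.32368673] [-21.58533079 -27.45290969] [27.46229486 21.02154462]
[-0.3 -2.4] 25.796218872070312
229 271 169 199
```

View pics/p10.png

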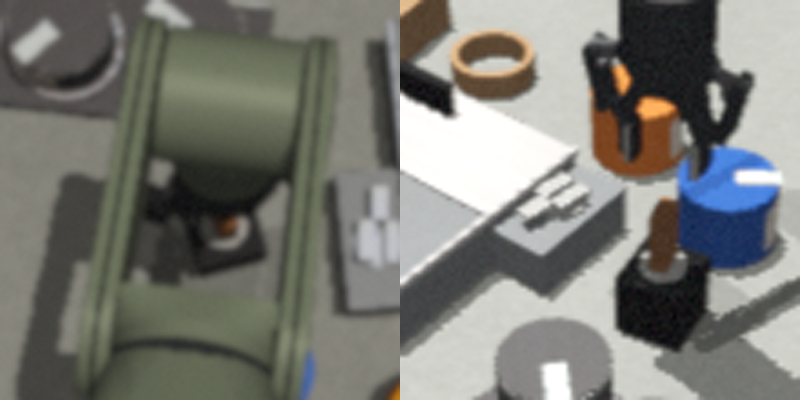

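View pics/cam0.png

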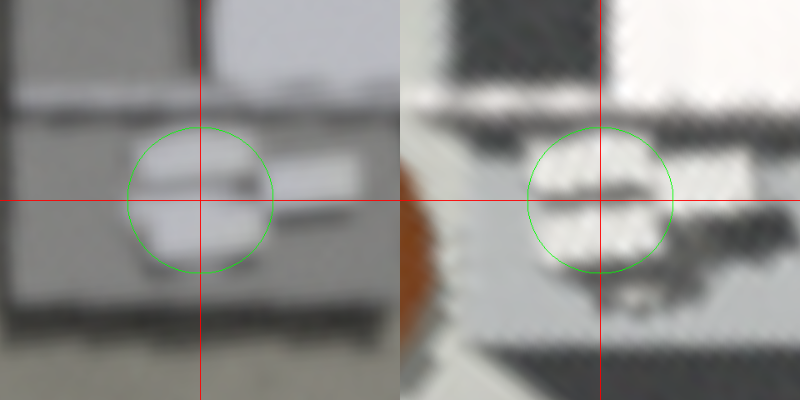

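Emit:
send_rows(moves=[{"claw":5,"dx":3,"dy":0.15,"dz":0,"rx":0,"ry":0,"rz":0},{"claw":5,"dx":3,"dy":0,"dz":0,"rx":0,"ry":0,"rz":0},{"claw":5,"dx":2,"dy":0,"dz":0,"rx":0,"ry":0,"rz":0},{"claw":5,"dx":0.2,"dy":0,"dz":0,"rx":0,"ry":0,"rz":0},{"claw":5,"dx":0,"dy":0,"dz":0,"rx":0,"ry":0,"rz":0},{"claw":5,"dx":0,"dy":0,"dz":0,"rx":0,"ry":0,"rz":0}])

```text
clock: 30.8
eef_pos: [0.4757, 0.0302, 0.0877]
orientation: [[0.003, -0.955, -0.297], [-0.0, -0.297, 0.955], [-1.0, -0.003, -0.001]]
ft_force: [0.2, 0.5, -0.1]
gripper_width: 0.0502
```

```bash
python3 -c "
from h import *
go(.4745,.031,.086,107.4)
im,d=grab('scene','scene11')
cv2.imwrite('pics/s11.png',cv2.resize(im[140:240,230:330,::-1],None,fx=6,fy=6,interpolation=2))
"
```

```text
t 30.8 p [475.7  30.2  87.7] phi 107.3 tilt [-0.0026 -0.0012] F [ 0.2  0.5 -0.1] w 50.2 q [  -7.   10.  109.   -0.   60. -114.]
 rx -0.1
 after turn: dx 0.17 dy 0.09 dz 0.11
```

View pics/s11.png

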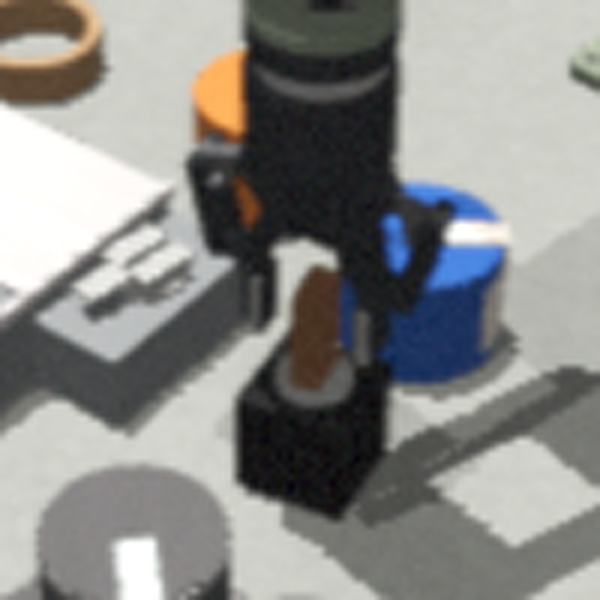

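Emit:
send_rows(moves=[{"claw":3,"dx":0,"dy":0,"dz":0,"rx":0,"ry":0,"rz":0},{"claw":1,"dx":0,"dy":0,"dz":0,"rx":0,"ry":0,"rz":0},{"claw":1,"dx":0,"dy":0,"dz":0,"rx":0,"ry":0,"rz":0},{"claw":1,"dx":0,"dy":0,"dz":0,"rx":0,"ry":0,"rz":0},{"claw":1,"dx":0,"dy":0,"dz":0,"rx":0,"ry":0,"rz":0},{"claw":1,"dx":0,"dy":0,"dz":0,"rx":0,"ry":0,"rz":0}], grip_force=70)

```text
clock: 31.6
eef_pos: [0.4747, 0.0304, 0.0868]
orientation: [[0.001, -0.955, -0.297], [-0.0, -0.297, 0.955], [-1.0, -0.0, -0.0]]
ft_force: [-1.6, 0.7, 5.8]
gripper_width: 0.0175
```

```bash
python3 -c "
from h import *
go(.4745,.031,.086,107.4)"
```

```text
t 31.6 p [474.7  30.4  86.8] phi 107.31 tilt [-0.0005 -0.0003] F [-1.6  0.7  5.8] w 17.5 q [  -7.   10.  109.   -0.   60. -114.]
 rx -0.09
 after turn: dx 0.08 dy 0.00 dz 0.07
```

Emit:
send_rows(moves=[{"claw":1,"dx":-1.5,"dy":0,"dz":0,"rx":0,"ry":0,"rz":0},{"claw":1,"dx":-2,"dy":0,"dz":0,"rx":0,"ry":0,"rz":0},{"claw":1,"dx":-3,"dy":0,"dz":0,"rx":0,"ry":0,"rz":0},{"claw":1,"dx":-3,"dy":0,"dz":0,"rx":0,"ry":0,"rz":0},{"claw":1,"dx":-3,"dy":0,"dz":0,"rx":6,"ry":0,"rz":0},{"claw":1,"dx":0,"dy":0,"dz":0,"rx":6,"ry":0,"rz":0},{"claw":1,"dx":0,"dy":0,"dz":0,"rx":0,"ry":0,"rz":0},{"claw":1,"dx":0,"dy":0,"dz":0,"rx":0,"ry":0,"rz":0}])

```text
clock: 32.6
eef_pos: [0.4738, 0.0305, 0.2108]
orientation: [[-0.001, -0.996, -0.094], [0.0, -0.094, 0.996], [-1.0, 0.001, 0.0]]
ft_force: [-0.1, 0.8, -1.5]
gripper_width: 0.0172
```

```bash
python3 -c "
from h import *
go(.463,-.1035,.16,95.3)
im,d=grab('scene','scene12')
cv2.imwrite('pics/s12.png',cv2.resize(im[120:240,220:340,::-1],None,fx=5,fy=5,interpolation=2))
"
```

```text
t 32.6 p [473.8  30.5 210.8] phi 95.39 tilt [0.0013 0.0003] F [-0.1  0.8 -1.5] w 17.2 q [  -7.    1.  103.    0.   76. -102.]
 rx 0.09
 after turn: dx 5.08 dy 2.32 dz -13.24
```

View pics/s12.png

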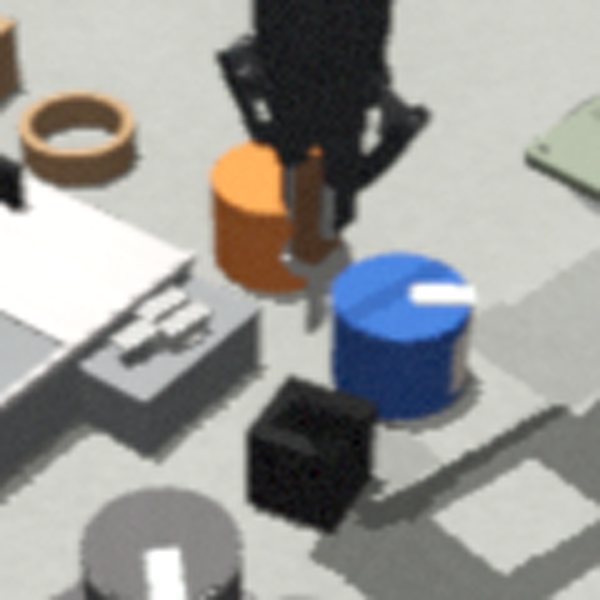

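Emit:
send_rows(moves=[{"claw":1,"dx":0,"dy":0.6,"dz":-3.3,"rx":0,"ry":0,"rz":0},{"claw":1,"dx":0,"dy":0.6,"dz":-3.3,"rx":0,"ry":0,"rz":0},{"claw":1,"dx":0,"dy":0.6,"dz":-3.3,"rx":0,"ry":0,"rz":0},{"claw":1,"dx":0,"dy":0.5,"dz":-3.3,"rx":0,"ry":0,"rz":0},{"claw":1,"dx":3,"dy":0,"dz":0,"rx":0,"ry":0,"rz":0},{"claw":1,"dx":2,"dy":0,"dz":0,"rx":0,"ry":0,"rz":0},{"claw":1,"dx":0.8,"dy":0,"dz":0,"rx":0,"ry":0,"rz":0},{"claw":1,"dx":0,"dy":0,"dz":0,"rx":0,"ry":0,"rz":0},{"claw":1,"dx":0,"dy":0,"dz":0,"rx":0,"ry":0,"rz":0}])

```text
clock: 33.78
eef_pos: [0.4645, -0.1033, 0.1542]
orientation: [[0.002, -0.996, -0.093], [-0.001, -0.093, 0.996], [-1.0, -0.002, -0.001]]
ft_force: [0.1, -0.6, -0.6]
gripper_width: 0.0172
```

```bash
python3 -c "
from h import *
go(.463,-.1035,.148,95.3)
pair('13',(300,200,80),(215,145,70))
"
```

```text
t 33.77 p [ 464.5 -103.3  154.2] phi 95.33 tilt [-0.0015 -0.0009] F [ 0.1 -0.6 -0.6] w 17.2 q [ -23.    4.  107.   -0.   69. -118.]
 rx 0.03
 after turn: dx 0.62 dy 0.15 dz -0.01
```

View pics/p13.png

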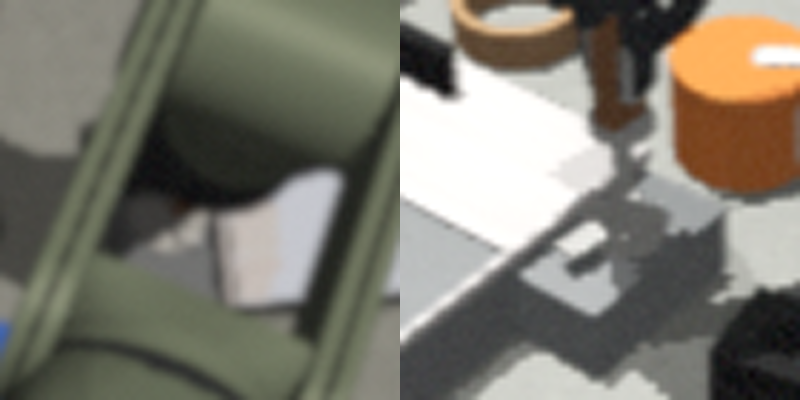

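```bash
python3 -c "
from h import *
f=lambda p:(lambda q:(400+(q[0]-215)*400/70,(q[1]-145)*400/70))(proj('scene',p))
print(f((.4645,-.1033,.0774)),f((.4634,-.1019,.067)),f((.4634,-.1019,.0774)))
a=cv2.imread('pics/scene0.png');b=cv2.imread('pics/scene13.png')
A=[cv2.resize(i[155:205,220:270],(400,400),interpolation=cv2.INTER_CUBIC) for i in(a,b)]
cv2.imwrite('pics/s13.png',np.hstack(A))
f=lambda p:(lambda q:((q[0]-220)*8,(q[1]-155)*8))(proj('scene',p))
print(f((.4645,-.1033,.0774)),f((.4634,-.1019,.067)))
"
```

```text
(np.float64(618.2370152726663), np.float64(197.25010916814716)) (np.float64(621.9057323660107), np.float64(211.548751763639)) (np.float64(621.3321606076184), np.float64(197.41126401862857))
(np.float64(265.5318213817329), np.float64(196.15015283540606)) (np.float64(270.668025312415), np.float64(216.16825246909457))
```

View pics/s13.png

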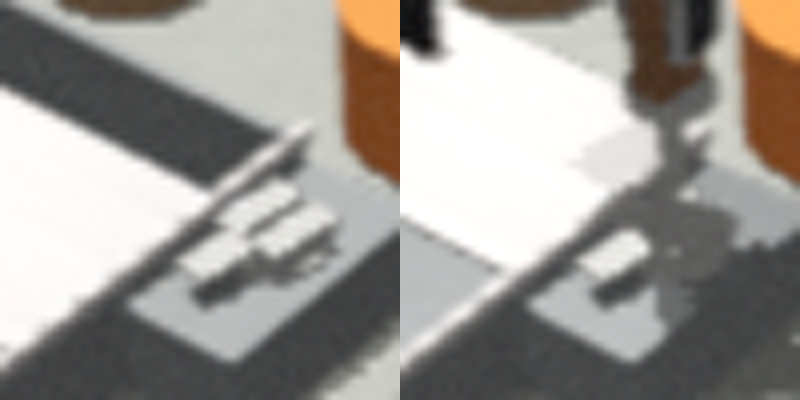

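Emit:
send_rows(moves=[{"claw":1,"dx":0.5,"dy":-0.1,"dz":0,"rx":0,"ry":0,"rz":0},{"claw":1,"dx":0.5,"dy":0,"dz":0,"rx":0,"ry":0,"rz":0},{"claw":1,"dx":0.3,"dy":0,"dz":0,"rx":0,"ry":0,"rz":0},{"claw":1,"dx":0,"dy":0,"dz":0,"rx":0,"ry":0,"rz":0},{"claw":1,"dx":0,"dy":0,"dz":0,"rx":0,"ry":0,"rz":0}])

```text
clock: 34.5
eef_pos: [0.4647, -0.103, 0.1403]
orientation: [[-0.0, -0.996, -0.092], [0.0, -0.092, 0.996], [-1.0, 0.0, 0.0]]
ft_force: [0.2, 0.5, -1.5]
gripper_width: 0.0173
```

```bash
python3 -c "
from h import *
go(.463,-.1035,.148,95.3)"
```

```text
t 34.5 p [ 464.7 -103.   140.3] phi 95.3 tilt [0.0001 0.0001] F [ 0.2  0.5 -1.5] w 17.3 q [ -23.    5.  107.    0.   67. -118.]
 rx 0.0
 after turn: dx -0.77 dy 0.17 dz -0.03
```

Emit:
send_rows(moves=[{"claw":1,"dx":0.3,"dy":0,"dz":0,"rx":0,"ry":0,"rz":0},{"claw":1,"dx":0.3,"dy":0,"dz":0,"rx":0,"ry":0,"rz":0},{"claw":1,"dx":0,"dy":0,"dz":0,"rx":0,"ry":0,"rz":0},{"claw":1,"dx":0,"dy":0,"dz":0,"rx":0,"ry":0,"rz":0}])

```text
clock: 35.0
eef_pos: [0.4646, -0.103, 0.1343]
orientation: [[-0.0, -0.996, -0.092], [0.0, -0.092, 0.996], [-1.0, 0.0, 0.0]]
ft_force: [-0.7, -0.8, -1.2]
gripper_width: 0.0173
```

```bash
python3 -c "
from h import *
go(.463,-.1035,.148,95.3)
im,d=grab('scene','scene14')
cv2.imwrite('pics/s14.png',cv2.resize(im[130:210,200:280,::-1],None,fx=7,fy=7,interpolation=2))
"
```

```text
t 35.0 p [ 464.6 -103.   134.3] phi 95.3 tilt [0.0003 0.0001] F [-0.7 -0.8 -1.2] w 17.3 q [ -23.    6.  107.   -0.   67. -118.]
 rx 0.0
 after turn: dx -1.37 dy 0.17 dz -0.03
```

View pics/s14.png

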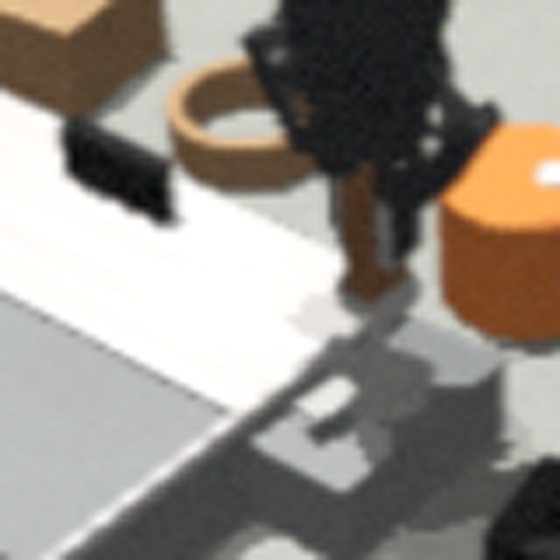

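Emit:
send_rows(moves=[{"claw":1,"dx":0.1,"dy":0.1,"dz":0,"rx":8,"ry":0,"rz":0},{"claw":1,"dx":0,"dy":0,"dz":0,"rx":8,"ry":0,"rz":0},{"claw":1,"dx":0,"dy":0,"dz":0,"rx":8,"ry":0,"rz":0},{"claw":1,"dx":0,"dy":0,"dz":0,"rx":8,"ry":0,"rz":0},{"claw":1,"dx":0,"dy":0,"dz":0,"rx":8,"ry":0,"rz":0},{"claw":1,"dx":0,"dy":0,"dz":0,"rx":0,"ry":0,"rz":0}])

```text
clock: 35.8
eef_pos: [0.4635, -0.1034, 0.1333]
orientation: [[-0.001, -0.823, 0.568], [-0.001, 0.568, 0.823], [-1.0, 0.0, -0.001]]
ft_force: [-0.3, -1.9, -1.4]
gripper_width: 0.0174
```

```bash
python3 -c "
from h import *
go(.463,-.1035,.148,95.3); print(state()['ft_torque'])"
```

```text
t 35.8 p [ 463.5 -103.4  133.3] phi 55.41 tilt [ 0.0001 -0.0008] F [-0.3 -1.9 -1.4] w 17.4 q [-23.   6. 108.  -0.  66. -78.]
 rx -39.89
 after turn: dx -1.47 dy 0.05 dz -0.01
[-0.28780481  0.22558133  0.04173458]
```

Low side forces; continue turning.

Emit:
send_rows(moves=[{"claw":1,"dx":0,"dy":0,"dz":0,"rx":8,"ry":0,"rz":0},{"claw":1,"dx":0,"dy":0,"dz":0,"rx":8,"ry":0,"rz":0},{"claw":1,"dx":0,"dy":0,"dz":0,"rx":8,"ry":0,"rz":0},{"claw":1,"dx":0,"dy":0,"dz":0,"rx":8,"ry":0,"rz":0},{"claw":1,"dx":0,"dy":0,"dz":0,"rx":8,"ry":0,"rz":0},{"claw":1,"dx":0,"dy":0,"dz":0,"rx":0,"ry":0,"rz":0}])

```text
clock: 36.55
eef_pos: [0.4637, -0.1034, 0.1333]
orientation: [[-0.0, -0.267, 0.964], [-0.0, 0.964, 0.267], [-1.0, -0.0, -0.0]]
ft_force: [-0.4, -1.2, -1.5]
gripper_width: 0.0176
```

```bash
python3 -c "
from h import *
go(.463,-.1035,.148,5.3); print(state()['ft_torque'])"
```

```text
t 36.55 p [ 463.7 -103.4  133.3] phi 15.51 tilt [-0.0004 -0.0003] F [-0.4 -1.2 -1.5] w 17.6 q [-23.   6. 108.  -0.  66. -38.]
 rx 10.21
 after turn: dx -1.47 dy -0.01 dz -0.07
[-0.35033369  0.14328601  0.04219933]
```

Emit:
send_rows(moves=[{"claw":1,"dx":0,"dy":0,"dz":0,"rx":7,"ry":0,"rz":0},{"claw":1,"dx":0,"dy":0,"dz":0,"rx":7,"ry":0,"rz":0},{"claw":1,"dx":0,"dy":0,"dz":0,"rx":0,"ry":0,"rz":0}])

```text
clock: 36.92
eef_pos: [0.4637, -0.1033, 0.1333]
orientation: [[-0.0, -0.027, 1.0], [-0.0, 1.0, 0.027], [-1.0, -0.0, -0.0]]
ft_force: [-0.3, -2.2, -2.7]
gripper_width: 0.0174
```

```bash
python3 -c "
from h import *
go(.463,-.1035,.148,5.3); print(state()['ft_torque'])"
```

```text
t 36.92 p [ 463.7 -103.3  133.3] phi 1.55 tilt [-0.0004 -0.0001] F [-0.3 -2.2 -2.7] w 17.4 q [-23.   6. 108.  -0.  66. -25.]
 rx -3.75
 after turn: dx -1.47 dy -0.01 dz -0.07
[-0.39662395  0.17054727  0.10234059]
```

Emit:
send_rows(moves=[{"claw":1,"dx":0,"dy":0,"dz":0,"rx":5,"ry":0,"rz":0},{"claw":1,"dx":0,"dy":0,"dz":0,"rx":4,"ry":0,"rz":0},{"claw":1,"dx":0,"dy":0,"dz":0,"rx":0,"ry":0,"rz":0},{"claw":1,"dx":0,"dy":0,"dz":0,"rx":0,"ry":0,"rz":0}])

```text
clock: 37.42
eef_pos: [0.4637, -0.1033, 0.1333]
orientation: [[-0.0, 0.131, 0.991], [-0.0, 0.991, -0.131], [-1.0, -0.0, 0.0]]
ft_force: [-0.5, -1.8, -2.3]
gripper_width: 0.0173
```

```bash
python3 -c "
from h import *
go(.463,-.1035,.148,5.3); print(state()['ft_torque'])"
```

```text
t 37.42 p [ 463.7 -103.3  133.3] phi -7.54 tilt [-0.0004  0.    ] F [-0.5 -1.8 -2.3] w 17.3 q [-23.   6. 108.  -0.  66. -15.]
 rx -12.84
 after turn: dx -1.47 dy -0.01 dz -0.07
[-0.51480722  0.12367876  0.11172046]
```

Emit:
send_rows(moves=[{"claw":1,"dx":0,"dy":0,"dz":0,"rx":4,"ry":0,"rz":0},{"claw":1,"dx":0,"dy":0,"dz":0,"rx":3,"ry":0,"rz":0},{"claw":1,"dx":0,"dy":0,"dz":0,"rx":0,"ry":0,"rz":0},{"claw":1,"dx":0,"dy":0,"dz":0,"rx":0,"ry":0,"rz":0}])

```text
clock: 37.92
eef_pos: [0.4637, -0.1031, 0.1333]
orientation: [[-0.0, 0.252, 0.968], [-0.0, 0.968, -0.252], [-1.0, -0.0, -0.0]]
ft_force: [0.4, -1.4, -1.7]
gripper_width: 0.0172
```

```bash
python3 -c "
from h import *
go(.463,-.1035,.148,5.3); print(state()['ft_torque'])
im,d=grab('scene','scene15')
cv2.imwrite('pics/s15.png',cv2.resize(im[130:210,200:280,::-1],None,fx=7,fy=7,interpolation=2))
"
```

```text
t 37.92 p [ 463.7 -103.1  133.3] phi -14.59 tilt [-0.0001 -0.    ] F [ 0.4 -1.4 -1.7] w 17.2 q [-23.   6. 108.  -0.  66.  -8.]
 rx -19.89
 after turn: dx -1.47 dy -0.03 dz -0.07
[-0.42126734  0.14143933  0.42170375]
```

View pics/s15.png

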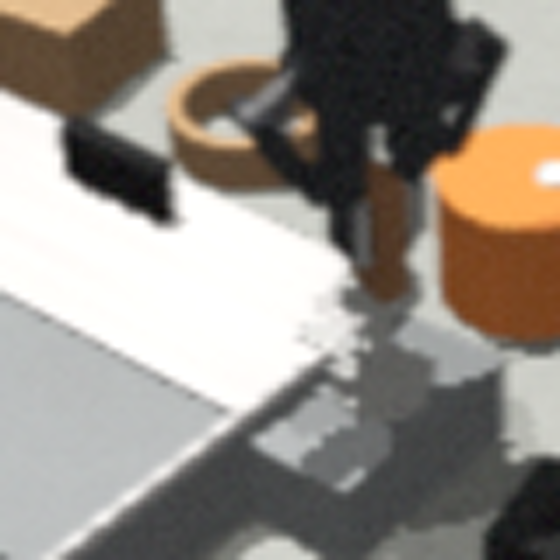

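Emit:
send_rows(moves=[{"claw":1,"dx":0,"dy":0,"dz":0,"rx":-7,"ry":0,"rz":0},{"claw":1,"dx":0,"dy":0,"dz":0,"rx":-7,"ry":0,"rz":0},{"claw":1,"dx":0,"dy":0,"dz":0,"rx":0,"ry":0,"rz":0},{"claw":1,"dx":-1,"dy":0,"dz":0,"rx":0,"ry":0,"rz":0},{"claw":1,"dx":-2,"dy":0,"dz":0,"rx":0,"ry":0,"rz":0},{"claw":1,"dx":-3,"dy":0,"dz":0,"rx":0,"ry":0,"rz":0},{"claw":1,"dx":-3,"dy":0,"dz":0,"rx":0,"ry":0,"rz":0},{"claw":1,"dx":0,"dy":0,"dz":0,"rx":0,"ry":0,"rz":0}])

```text
clock: 38.98
eef_pos: [0.466, -0.1039, 0.2268]
orientation: [[0.007, 0.013, 1.0], [-0.003, 1.0, -0.013], [-1.0, -0.003, 0.007]]
ft_force: [0.5, -1.2, -1.4]
gripper_width: 0.0173
```

```bash
python3 -c "
from h import *
go(.4747,.0304,.148,107.3); print(state()['ft_torque'])
pair('16',(300,200,80),(215,120,90))
"
```

```text
t 38.98 p [ 466.  -103.9  226.8] phi -0.75 tilt [-0.0025  0.0072] F [ 0.5 -1.2 -1.4] w 17.3 q [-23.  -0. 102.   0.  78. -22.]
 rx -108.05
 after turn: dx 7.88 dy -4.82 dz 12.56
[-0.03783008 -0.00518449  0.05356921]
```

View pics/p16.png

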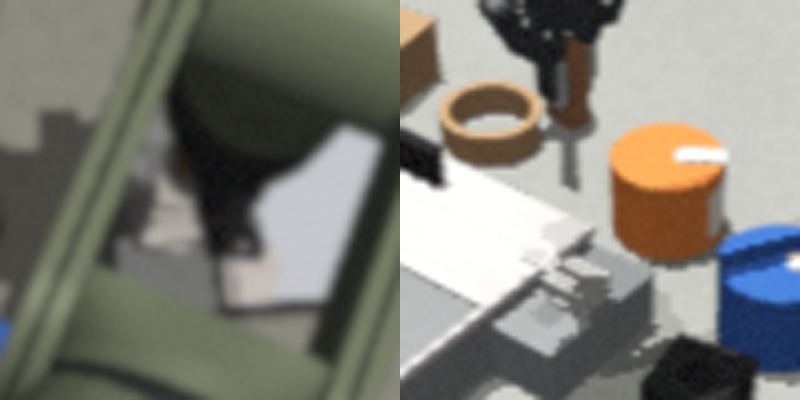

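Emit:
send_rows(moves=[{"claw":1,"dx":0,"dy":0,"dz":0,"rx":-10,"ry":0,"rz":0},{"claw":1,"dx":0,"dy":0,"dz":0,"rx":-10,"ry":0,"rz":0},{"claw":1,"dx":0,"dy":0,"dz":0,"rx":-10,"ry":0,"rz":0},{"claw":1,"dx":0,"dy":0,"dz":0,"rx":-10,"ry":0,"rz":0},{"claw":1,"dx":0,"dy":0,"dz":0,"rx":-10,"ry":0,"rz":0},{"claw":1,"dx":0,"dy":0,"dz":0,"rx":-10,"ry":0,"rz":0},{"claw":1,"dx":0,"dy":0,"dz":0,"rx":-10,"ry":0,"rz":0},{"claw":1,"dx":0,"dy":0,"dz":0,"rx":-10,"ry":0,"rz":0},{"claw":1,"dx":0,"dy":0,"dz":0,"rx":-10,"ry":0,"rz":0},{"claw":1,"dx":0,"dy":0,"dz":0,"rx":-10,"ry":0,"rz":0},{"claw":1,"dx":0,"dy":0,"dz":0,"rx":-8,"ry":0,"rz":0}])

```text
clock: 40.45
eef_pos: [0.4624, -0.1025, 0.2211]
orientation: [[-0.004, -0.953, -0.302], [0.002, -0.302, 0.953], [-1.0, 0.003, 0.003]]
ft_force: [-0.4, -1.0, -1.4]
gripper_width: 0.0172
```

Emit:
send_rows(moves=[{"claw":1,"dx":0,"dy":-1.2,"dz":3.1,"rx":0,"ry":0,"rz":0},{"claw":1,"dx":0,"dy":-1.2,"dz":3.1,"rx":0,"ry":0,"rz":0},{"claw":1,"dx":0,"dy":-1.2,"dz":3.1,"rx":0,"ry":0,"rz":0},{"claw":1,"dx":0,"dy":-1.1,"dz":3.1,"rx":0,"ry":0,"rz":0},{"claw":1,"dx":0,"dy":0,"dz":0,"rx":0,"ry":0,"rz":0},{"claw":1,"dx":0,"dy":0,"dz":0,"rx":0,"ry":0,"rz":0},{"claw":1,"dx":0,"dy":0,"dz":0,"rx":0,"ry":0,"rz":0}])

```text
clock: 41.32
eef_pos: [0.4714, 0.0285, 0.2227]
orientation: [[-0.001, -0.955, -0.296], [-0.0, -0.296, 0.955], [-1.0, 0.001, 0.0]]
ft_force: [-0.0, 0.5, -0.8]
gripper_width: 0.0172
```

```bash
python3 -c "
from h import *
go(.4747,.0304,.163,107.3)
"
```

```text
t 41.33 p [471.4  28.5 222.7] phi 107.23 tilt [0.0012 0.0002] F [-0.   0.5 -0.8] w 17.2 q [  -7.   -0.  103.   -0.   78. -114.]
 rx -0.07
 after turn: dx 5.97 dy -0.37 dz 0.09
```

Emit:
send_rows(moves=[{"claw":1,"dx":2,"dy":-0.37,"dz":0.1,"rx":0,"ry":0,"rz":0},{"claw":1,"dx":3,"dy":0,"dz":0,"rx":0,"ry":0,"rz":0},{"claw":1,"dx":1.5,"dy":0,"dz":0,"rx":0,"ry":0,"rz":0},{"claw":1,"dx":0,"dy":0,"dz":0,"rx":0,"ry":0,"rz":0},{"claw":1,"dx":0,"dy":0,"dz":0,"rx":0,"ry":0,"rz":0}])

```text
clock: 41.95
eef_pos: [0.4758, 0.031, 0.1593]
orientation: [[0.002, -0.955, -0.297], [-0.0, -0.297, 0.955], [-1.0, -0.002, -0.001]]
ft_force: [0.1, 0.8, -2.0]
gripper_width: 0.0171
```

```bash
python3 -c "
from h import *
go(.4747,.0304,.087,107.3)
pair('17',(250,200,80),(235,140,80))
"
```

```text
t 41.95 p [475.8  31.  159.3] phi 107.28 tilt [-0.0017 -0.0008] F [ 0.1  0.8 -2. ] w 17.1 q [  -7.    4.  106.   -0.   70. -114.]
 rx -0.02
 after turn: dx 7.23 dy 0.12 dz -0.02
```

View pics/p17.png

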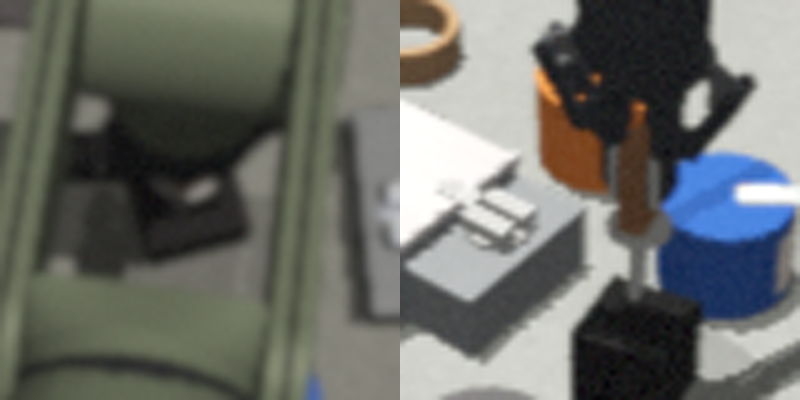

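Emit:
send_rows(moves=[{"claw":1,"dx":1,"dy":0.1,"dz":0,"rx":0,"ry":0,"rz":0},{"claw":1,"dx":1.5,"dy":0,"dz":0,"rx":0,"ry":0,"rz":0},{"claw":1,"dx":1.5,"dy":0,"dz":0,"rx":0,"ry":0,"rz":0},{"claw":1,"dx":0,"dy":0,"dz":0,"rx":0,"ry":0,"rz":0}])

```text
clock: 42.55
eef_pos: [0.472, 0.0312, 0.116]
orientation: [[-0.005, -0.955, -0.297], [0.001, -0.297, 0.955], [-1.0, 0.005, 0.002]]
ft_force: [-0.3, -0.2, -1.1]
gripper_width: 0.0172
```

```bash
python3 -c "
from h import *
go(.4747,.0304,.087,107.3)
"
```

```text
t 42.55 p [472.   31.2 116. ] phi 107.31 tilt [0.0046 0.002 ] F [-0.3 -0.2 -1.1] w 17.2 q [  -7.    7.  108.   -0.   65. -114.]
 rx 0.01
 after turn: dx 2.90 dy -0.23 dz -0.16
```

Emit:
send_rows(moves=[{"claw":1,"dx":1.5,"dy":0,"dz":0,"rx":0,"ry":0,"rz":0},{"claw":1,"dx":1,"dy":0,"dz":0,"rx":0,"ry":0,"rz":0},{"claw":1,"dx":0.5,"dy":0,"dz":0,"rx":0,"ry":0,"rz":0},{"claw":1,"dx":0,"dy":0,"dz":0,"rx":0,"ry":0,"rz":0},{"claw":1,"dx":0,"dy":0,"dz":0,"rx":0,"ry":0,"rz":0}])

```text
clock: 43.18
eef_pos: [0.4744, 0.031, 0.0886]
orientation: [[0.001, -0.955, -0.298], [-0.0, -0.298, 0.955], [-1.0, -0.001, -0.0]]
ft_force: [0.5, -0.3, -1.6]
gripper_width: 0.017
```

```bash
python3 -c "
from h import *
go(.4747,.0304,.087,107.3)
"
```

```text
t 43.17 p [474.4  31.   88.6] phi 107.31 tilt [-0.0007 -0.0003] F [ 0.5 -0.3 -1.6] w 17.0 q [  -7.   10.  109.   -0.   61. -114.]
 rx 0.01
 after turn: dx 0.16 dy -0.01 dz -0.06
```

Lower the last 2 mm, release, lift.

Emit:
send_rows(moves=[{"claw":1,"dx":0.15,"dy":0,"dz":0,"rx":0,"ry":0,"rz":0},{"claw":1,"dx":0,"dy":0,"dz":0,"rx":0,"ry":0,"rz":0},{"claw":3,"dx":0,"dy":0,"dz":0,"rx":0,"ry":0,"rz":0},{"claw":5,"dx":0,"dy":0,"dz":0,"rx":0,"ry":0,"rz":0},{"claw":5,"dx":0,"dy":0,"dz":0,"rx":0,"ry":0,"rz":0},{"claw":5,"dx":-2,"dy":0,"dz":0,"rx":0,"ry":0,"rz":0},{"claw":5,"dx":-4,"dy":0,"dz":0,"rx":0,"ry":0,"rz":0},{"claw":2,"dx":-5,"dy":0,"dz":0,"rx":0,"ry":0,"rz":0},{"claw":0,"dx":0,"dy":0,"dz":0,"rx":0,"ry":0,"rz":0},{"claw":0,"dx":0,"dy":0,"dz":0,"rx":0,"ry":0,"rz":0}])

```text
clock: 44.42
eef_pos: [0.4736, 0.031, 0.1964]
orientation: [[-0.001, -0.955, -0.297], [0.0, -0.297, 0.955], [-1.0, 0.001, 0.0]]
ft_force: [-0.5, 0.6, -0.6]
gripper_width: 0.0001
```

```bash
python3 -c "
from h import *
go(.6355,.060,.2,90)
pair('18',(215,140,120),(220,150,110))
d=np.load('pics/scene18.npy');P=cloud('scene',d);z=P[...,2]
q=P[(np.hypot(P[...,0]-.475,P[...,1]-.031)<.03)&(z>.12)&(z<.14)];print(len(q),q.mean(0) if len(q) else 0)
"
```

```text
t 44.42 p [473.6  31.  196.4] phi 107.31 tilt [0.0005 0.0002] F [-0.5  0.6 -0.6] w 0.1 q [  -7.    1.  104.   -0.   74. -114.]
 rx 17.31
 after turn: dx -0.36 dy -16.19 dz 2.90
56 [0.47656431 0.03710674 0.12858705]
```

View pics/p18.png

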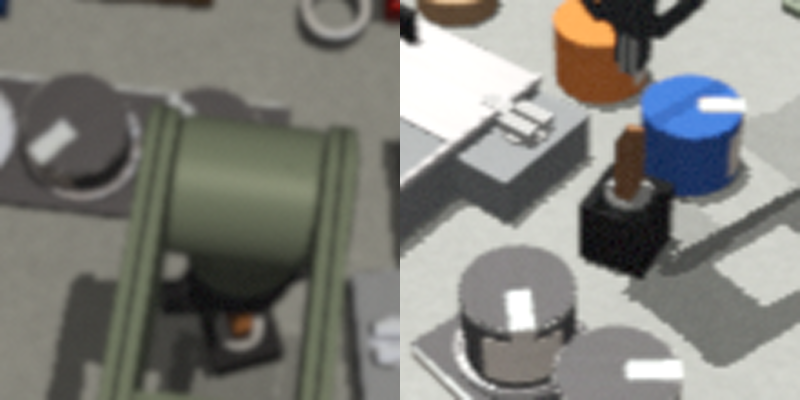

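Emit:
send_rows(moves=[{"claw":0,"dx":0,"dy":0,"dz":0,"rx":8.6,"ry":0,"rz":0},{"claw":0,"dx":0,"dy":0,"dz":0,"rx":8.7,"ry":0,"rz":0},{"claw":0,"dx":0,"dy":-4.2,"dz":1,"rx":0,"ry":0,"rz":0},{"claw":0,"dx":0,"dy":-4.2,"dz":1,"rx":0,"ry":0,"rz":0},{"claw":0,"dx":0,"dy":-4.2,"dz":1,"rx":0,"ry":0,"rz":0},{"claw":0,"dx":3,"dy":0,"dz":0,"rx":0,"ry":0,"rz":0},{"claw":0,"dx":3,"dy":0,"dz":0,"rx":0,"ry":0,"rz":0},{"claw":0,"dx":2,"dy":0,"dz":0,"rx":0,"ry":0,"rz":0},{"claw":0,"dx":0,"dy":0,"dz":0,"rx":0,"ry":0,"rz":0},{"claw":0,"dx":0,"dy":0,"dz":0,"rx":0,"ry":0,"rz":0}])

```text
clock: 45.78
eef_pos: [0.6006, 0.0609, 0.1176]
orientation: [[0.001, -1.0, -0.0], [-0.0, -0.0, 1.0], [-1.0, -0.001, -0.0]]
ft_force: [1.0, -0.3, 1.1]
gripper_width: -0.0001
```

```bash
python3 -c "
from h import *
go(.5995,.0606,.092,90)
pair('19',(235,140,80),(215,195,80))
"
```

```text
t 45.77 p [600.6  60.9 117.6] phi 90.0 tilt [-0.0013 -0.    ] F [ 1.  -0.3  1.1] w -0.1 q [ -2.  22.  90.   0.  68. -92.]
 rx 0.0
 after turn: dx 2.56 dy 0.11 dz -0.03
```

View pics/p19.png

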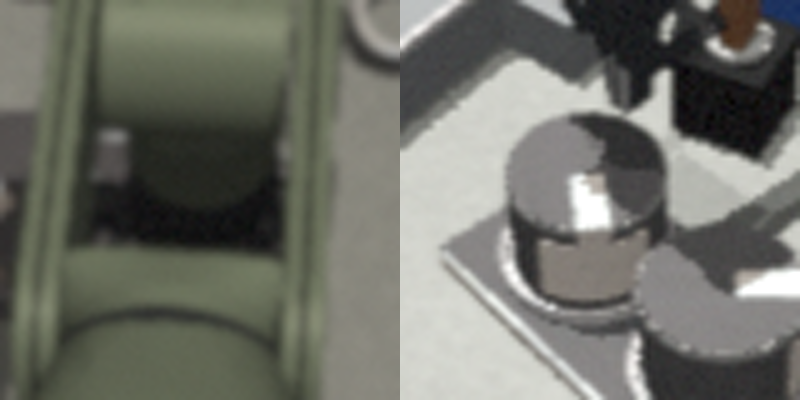

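Fingertip is above the rear part of tin 2's top. Lower to touch, gently.

Emit:
send_rows(moves=[{"claw":0,"dx":1.5,"dy":0,"dz":0,"rx":0,"ry":0,"rz":0},{"claw":0,"dx":0.8,"dy":0,"dz":0,"rx":0,"ry":0,"rz":0},{"claw":0,"dx":0.2,"dy":0,"dz":0,"rx":0,"ry":0,"rz":0},{"claw":0,"dx":0,"dy":0,"dz":0,"rx":0,"ry":0,"rz":0},{"claw":0,"dx":0,"dy":0,"dz":0,"rx":0,"ry":0,"rz":0}])

```text
clock: 46.5
eef_pos: [0.5995, 0.061, 0.092]
orientation: [[-0.001, -1.0, -0.0], [-0.0, -0.0, 1.0], [-1.0, 0.001, -0.0]]
ft_force: [-2.2, 0.1, 5.2]
gripper_width: 0.0003
```

```bash
python3 -c "
from h import *
go(.5995,.0606,.092,90)"
```

```text
t 46.5 p [599.5  61.   92. ] phi 90.01 tilt [ 0.0012 -0.    ] F [-2.2  0.1  5.2] w 0.3 q [ -2.  23.  91.  -0.  66. -92.]
 rx 0.01
 after turn: dx 0.00 dy 0.00 dz -0.04
```

Emit:
send_rows(moves=[{"claw":0,"dx":0.05,"dy":-0.04,"dz":0.56,"rx":9,"ry":0,"rz":0},{"claw":0,"dx":0,"dy":-0.04,"dz":0.56,"rx":9,"ry":0,"rz":0},{"claw":0,"dx":0,"dy":-0.04,"dz":0.56,"rx":9,"ry":0,"rz":0}])

```text
clock: 46.88
eef_pos: [0.6043, 0.0772, 0.092]
orientation: [[0.001, -0.889, 0.459], [-0.0, 0.459, 0.889], [-1.0, -0.001, 0.0]]
ft_force: [-1.3, -1.2, 3.6]
gripper_width: -0.0001
```

```bash
python3 -c "
from h import *
go(.5995,.0606,.092,90)"
```

```text
t 46.88 p [604.3  77.2  92. ] phi 62.71 tilt [-0.0013  0.0001] F [-1.3 -1.2  3.6] w -0.1 q [ -1.  24.  90.  -0.  66. -64.]
 rx -27.29
 after turn: dx 0.00 dy 0.48 dz -1.66
```

Emit:
send_rows(moves=[{"claw":0,"dx":0,"dy":-0.04,"dz":0.56,"rx":9,"ry":0,"rz":0},{"claw":0,"dx":0,"dy":-0.04,"dz":0.56,"rx":9,"ry":0,"rz":0},{"claw":0,"dx":0,"dy":-0.04,"dz":0.56,"rx":9,"ry":0,"rz":0},{"claw":0,"dx":0,"dy":0,"dz":0,"rx":0,"ry":0,"rz":0},{"claw":0,"dx":0,"dy":0,"dz":0,"rx":0,"ry":0,"rz":0}])

```text
clock: 47.5
eef_pos: [0.6156, 0.0898, 0.0921]
orientation: [[0.003, -0.59, 0.808], [-0.0, 0.808, 0.59], [-1.0, -0.002, 0.002]]
ft_force: [1.7, -0.6, 4.3]
gripper_width: -0.0
```

```bash
python3 -c "
from h import *
go(.5995,.0606,.092,90)
pair('20',(235,140,80),(215,195,80))"
```

```text
t 47.5 p [615.6  89.8  92.1] phi 36.13 tilt [-0.0018  0.002 ] F [ 1.7 -0.6  4.3] w -0.0 q [  0.  25.  88.  -0.  66. -36.]
 rx -53.87
 after turn: dx 0.01 dy 1.61 dz -2.92
```

View pics/p20.png

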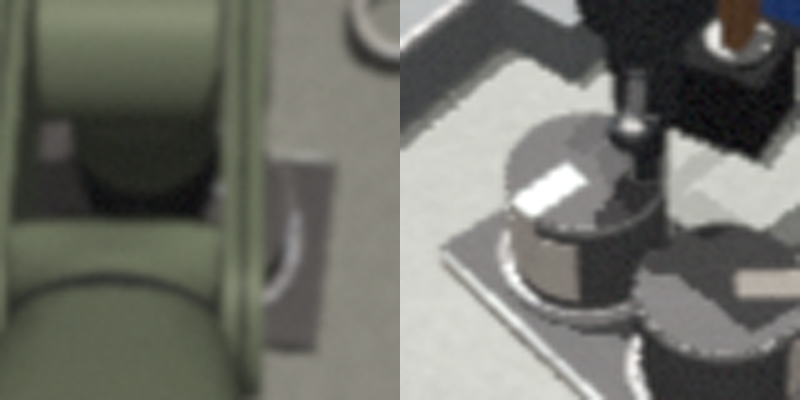

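Emit:
send_rows(moves=[{"claw":0,"dx":-3,"dy":0,"dz":0,"rx":0,"ry":0,"rz":0},{"claw":0,"dx":-3,"dy":0,"dz":0,"rx":-9,"ry":0,"rz":0},{"claw":0,"dx":0,"dy":0,"dz":0,"rx":-9,"ry":0,"rz":0},{"claw":0,"dx":0,"dy":0,"dz":0,"rx":-9,"ry":0,"rz":0},{"claw":0,"dx":0,"dy":0,"dz":0,"rx":-9,"ry":0,"rz":0},{"claw":0,"dx":0,"dy":0,"dz":0,"rx":-9,"ry":0,"rz":0},{"claw":0,"dx":0,"dy":0,"dz":0,"rx":-9,"ry":0,"rz":0},{"claw":0,"dx":0,"dy":0,"dz":4.3,"rx":0,"ry":0,"rz":0},{"claw":0,"dx":0,"dy":0,"dz":4.3,"rx":0,"ry":0,"rz":0},{"claw":0,"dx":0,"dy":0,"dz":0,"rx":0,"ry":0,"rz":0},{"claw":0,"dx":0,"dy":0,"dz":0,"rx":0,"ry":0,"rz":0}])

```text
clock: 48.98
eef_pos: [0.6132, 0.1758, 0.15]
orientation: [[-0.003, -1.0, -0.001], [-0.001, -0.001, 1.0], [-1.0, 0.003, -0.001]]
ft_force: [-0.4, -1.1, 0.0]
gripper_width: 0.0
```

```bash
cat >> h.py <<'E'
def ortho(n,tag,cx,cy,z=.092,half=.06,N=400,yaw=0):
    im=cv2.imread(f'pics/{n}{tag}.png'); K,Rc,t=cal(n)
    gy,gx=np.mgrid[half:-half:N*1j,-half:half:N*1j]; a=np.radians(yaw)
    W=np.stack([cx+gx*np.cos(a)-gy*np.sin(a),cy+gx*np.sin(a)+gy*np.cos(a),np.full_like(gx,z)],-1)
    q=(W@Rc.T+t)@K.T; q=(q[...,:2]/q[...,2:]).astype(np.float32)
    return cv2.remap(im,q[...,0],q[...,1],cv2.INTER_CUBIC)
def tin(n,tag,cx,cy):
    d=np.load(f'pics/{n}{tag}.npy'); im=cv2.imread(f'pics/{n}{tag}.png').astype(int); P=cloud(n,d)
    m=(np.hypot(P[...,0]-cx,P[...,1]-cy)<.052)&(P[...,2]>.084)&(P[...,2]<.1)
    c,r=cv2.minEnclosingCircle((P[m][:,:2]*1000).astype(np.float32))
    q=P[m&(im.min(-1)>150)][:,:2]*1000
    rc=cv2.minAreaRect(q.astype(np.float32)); v=q.mean(0)-c
    print(n,'c',np.round(c,1),round(r,1),'strip n',len(q),'dir from centre',round(float(np.degrees(np.arctan2(v[1],v[0]))),1),'rect',np.round(rc[1],1),round(rc[2],1),'|v|',np.round(np.hypot(*v),1))
E
python3 -c "
from h import *
go(.6105,.1765,.092,90)
grab('scene','scene21');grab('top','top21')
tin('scene','21',.636,.061)
tin('top','21',.636,.058)
A=np.hstack([ortho('scene','21',.637,.061),ortho('top','21',.636,.058)]);cv2.imwrite('pics/o21.png',A)
"
```

```text
t 48.98 p [613.2 175.8 150. ] phi 90.07 tilt [ 0.0031 -0.0008] F [-0.4 -1.1  0. ] w 0.0 q [  8.  24.  83.  -0.  73. -82.]
 rx 0.07
 after turn: dx 5.80 dy 0.27 dz 0.07
scene c [634.3  62.3] 48.9 strip n 137 dir from centre -16.0 rect [80.1 93.3] 74.4 |v| 15.7
top c [635.5  59. ] 47.1 strip n 74 dir from centre -1.9 rect [17.  36.5] 84.3 |v| 28.8
```

View pics/o21.png

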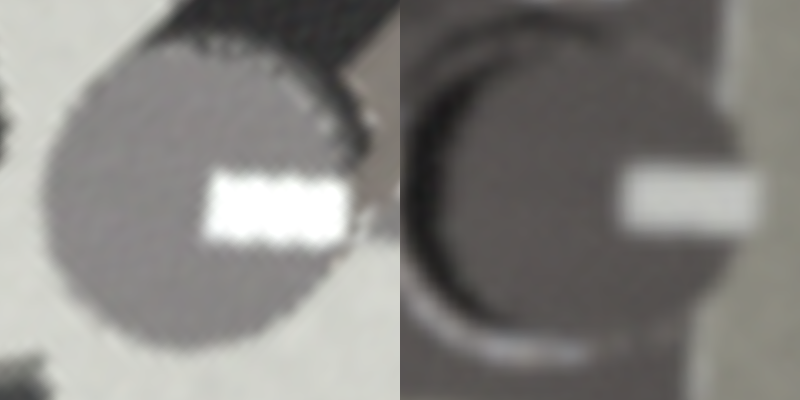

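```bash
cat >> h.py <<'E'
def strip(n,tag,cx,cy,th=None):
    o=ortho(n,tag,cx,cy,half=.05,N=600).min(-1).astype(float); yy,xx=np.indices(o.shape)
    X=(xx-299.5)/6; Y=-(yy-299.5)/6   # mm
    th=th or {'scene':215,'top':150}[n]
    m=((o>th)&(np.hypot(X,Y)<42)).astype(np.uint8); k,l,s,c=cv2.connectedComponentsWithStats(m); i=1+np.argmax(s[1:,4]); m=l==i
    p=np.stack([X[m],Y[m]],-1).astype(np.float32); rc=cv2.minAreaRect(p); mu=p.mean(0); w,v=np.linalg.eigh(np.cov((p-mu).T)); a=np.degrees(np.arctan2(v[1,1],v[0,1]))
    print(n,'area',len(p)/36,'centroid',mu.round(1),'dir',np.degrees(np.arctan2(mu[1],mu[0])).round(1),'pca',a.round(1),'rect',np.round(rc[1],1),round(rc[2],1))
E
python3 -c "
from h import *
strip('scene','21',.6343,.0623);strip('top','21',.6355,.0588)
strip('top','0',.6465,.1743);strip('top','0',.6355,.0584);strip('scene','0',.6355,.062);
# rack yaw from white strip / edges in top0
d=np.load('pics/top0.npy');P=cloud('top',d);im=cv2.imread('pics/top0.png').astype(int)
m=(P[...,2]>.009)&(P[...,2]<.018)&(abs(P[...,1]-.17)<.22)&(abs(P[...,0]-.645)<.1); 
q=(P[m][:,:2]*1000).astype(np.float32); print(cv2.minAreaRect(q))
"
```

```text
scene area 645.7222222222222 centroid [23.7 -4.2] dir -10.1 pca 177.9 rect [19.4 36.5] 87.2
top area 557.5 centroid [25.6 -0.8] dir -1.7 pca 177.6 rect [17.8 33.6] 88.2
top area 528.0555555555555 centroid [-16.1  19.4] dir 129.8 pca 133.4 rect [16.8 34.2] 43.2
top area 506.3333333333333 centroid [16.3 19.9] dir 50.8 pca 50.6 rect [33.  16.8] 50.2
scene area 655.2777777777778 centroid [14.5 17.8] dir 50.9 pca 50.3 rect [38.3 18.6] 50.5
((648.11767578125, 173.81800842285156), (369.68048095703125, 124.68119049072266), 84.22906494140625)
```

Emit:
send_rows(moves=[{"claw":0,"dx":2,"dy":0.2,"dz":0.05,"rx":0,"ry":0,"rz":0},{"claw":0,"dx":2.5,"dy":0,"dz":0,"rx":0,"ry":0,"rz":0},{"claw":0,"dx":0,"dy":0,"dz":0,"rx":0,"ry":0,"rz":0},{"claw":0,"dx":0,"dy":0,"dz":0,"rx":0,"ry":0,"rz":0}])

```text
clock: 49.58
eef_pos: [0.6126, 0.1761, 0.1062]
orientation: [[-0.0, -1.0, 0.0], [-0.0, 0.0, 1.0], [-1.0, 0.0, -0.0]]
ft_force: [-0.2, 0.8, 0.8]
gripper_width: 0.0003
```

```bash
python3 -c "
from h import *
go(.6105,.1764,.0915,90)"
```

```text
t 49.58 p [612.6 176.1 106.2] phi 89.97 tilt [ 0.0003 -0.0001] F [-0.2  0.8  0.8] w 0.3 q [  8.  26.  85.  -0.  69. -82.]
 rx -0.03
 after turn: dx 1.47 dy 0.21 dz 0.03
```

Emit:
send_rows(moves=[{"claw":0,"dx":1,"dy":0.2,"dz":0.03,"rx":0,"ry":0,"rz":0},{"claw":0,"dx":0.4,"dy":0,"dz":0,"rx":0,"ry":0,"rz":0},{"claw":0,"dx":0.1,"dy":0,"dz":0,"rx":0,"ry":0,"rz":0},{"claw":0,"dx":0,"dy":0,"dz":0,"rx":0,"ry":0,"rz":0}])

```text
clock: 50.08
eef_pos: [0.6107, 0.1769, 0.0921]
orientation: [[0.0, -1.0, -0.0], [0.0, -0.0, 1.0], [-1.0, -0.0, 0.0]]
ft_force: [-1.4, 0.3, 4.8]
gripper_width: -0.0
```

```bash
python3 -c "
from h import *
go(.6105,.1764,.0915,90)"
```

```text
t 50.08 p [610.7 176.9  92.1] phi 90.01 tilt [-0.0004  0.0001] F [-1.4  0.3  4.8] w -0.0 q [  8.  27.  86.   0.  67. -82.]
 rx 0.01
 after turn: dx 0.06 dy 0.02 dz -0.05
```

Emit:
send_rows(moves=[{"claw":0,"dx":0.05,"dy":-0.045,"dz":0.56,"rx":9,"ry":0,"rz":0},{"claw":0,"dx":0,"dy":-0.045,"dz":0.56,"rx":9,"ry":0,"rz":0},{"claw":0,"dx":0,"dy":-0.045,"dz":0.56,"rx":9,"ry":0,"rz":0},{"claw":0,"dx":0,"dy":-0.045,"dz":0.56,"rx":9,"ry":0,"rz":0},{"claw":0,"dx":0,"dy":-0.045,"dz":0.56,"rx":9,"ry":0,"rz":0},{"claw":0,"dx":0,"dy":-0.045,"dz":0.56,"rx":9,"ry":0,"rz":0},{"claw":0,"dx":0,"dy":-0.045,"dz":0.56,"rx":9,"ry":0,"rz":0}])

```text
clock: 50.95
eef_pos: [0.6318, 0.2083, 0.092]
orientation: [[0.004, -0.45, 0.893], [-0.001, 0.893, 0.45], [-1.0, -0.002, 0.003]]
ft_force: [0.8, -2.2, 2.9]
gripper_width: -0.0001
```

```bash
python3 -c "
from h import *
go(.6105,.1764,.0915,27)
a=np.radians(27);print(646.7-36*np.sin(a),176.6+36*np.cos(a))"
```

```text
t 50.95 p [631.8 208.3  92. ] phi 26.72 tilt [-0.0024  0.0029] F [ 0.8 -2.2  2.9] w -0.1 q [ 11.  30.  81.  -0.  69. -16.]
 rx -0.28
 after turn: dx 0.05 dy -1.87 dz -3.35
630.3563420093764 208.67623487078123
```

Tracking well (within 1.5 mm of the circle). Continue.

Emit:
send_rows(moves=[{"claw":0,"dx":0.03,"dy":-0.045,"dz":0.56,"rx":9,"ry":0,"rz":0},{"claw":0,"dx":0,"dy":-0.045,"dz":0.56,"rx":9,"ry":0,"rz":0},{"claw":0,"dx":0,"dy":-0.045,"dz":0.56,"rx":9,"ry":0,"rz":0},{"claw":0,"dx":0,"dy":-0.045,"dz":0.56,"rx":9,"ry":0,"rz":0},{"claw":0,"dx":0,"dy":-0.045,"dz":0.56,"rx":9,"ry":0,"rz":0},{"claw":0,"dx":0,"dy":-0.045,"dz":0.56,"rx":9,"ry":0,"rz":0},{"claw":0,"dx":0,"dy":-0.045,"dz":0.56,"rx":9,"ry":0,"rz":0},{"claw":0,"dx":0,"dy":-0.045,"dz":0.56,"rx":9,"ry":0,"rz":0},{"claw":0,"dx":0,"dy":-0.01,"dz":0.19,"rx":3,"ry":0,"rz":0},{"claw":0,"dx":0,"dy":0,"dz":0,"rx":0,"ry":0,"rz":0},{"claw":0,"dx":0,"dy":0,"dz":0,"rx":0,"ry":0,"rz":0}])

```text
clock: 52.32
eef_pos: [0.6743, 0.2006, 0.0921]
orientation: [[0.003, 0.742, 0.67], [0.0, 0.67, -0.742], [-1.0, 0.003, 0.002]]
ft_force: [0.0, -1.0, 5.6]
gripper_width: 0.0
```

```bash
python3 -c "
from h import *
go(.6105,.1764,.0915,90)
grab('scene','scene22');grab('top','top22')
A=np.hstack([ortho('scene','22',.646,.179),ortho('top','22',.6465,.1743)]);cv2.imwrite('pics/o22.png',A)
strip('scene','22',.646,.179)"
```

```text
t 52.33 p [674.3 200.6  92.1] phi -47.94 tilt [0.0026 0.0023] F [ 0.  -1.   5.6] w 0.0 q [10. 34. 75. -0. 71. 57.]
 rx -137.94
 after turn: dx 0.06 dy 6.38 dz -2.42
scene area 275.1666666666667 centroid [29.9 -5.1] dir -9.6 pca -174.9 rect [20.7 18.9] 41.9
```

View pics/o22.png

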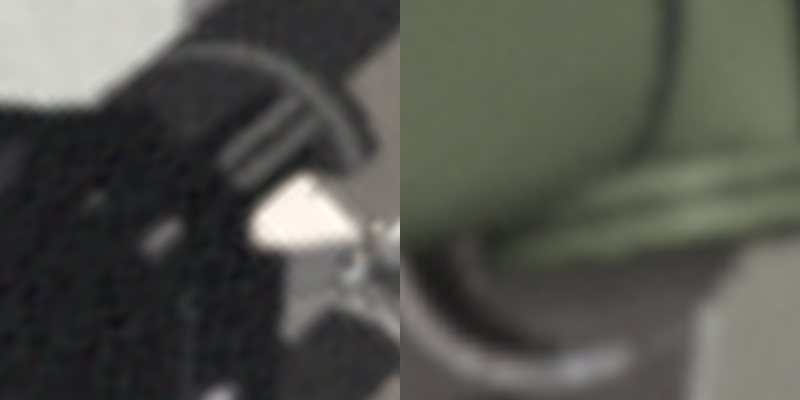

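Emit:
send_rows(moves=[{"claw":0,"dx":-3,"dy":0,"dz":0,"rx":0,"ry":0,"rz":0},{"claw":0,"dx":-5,"dy":0,"dz":0,"rx":0,"ry":0,"rz":0},{"claw":0,"dx":-4,"dy":-2,"dz":-3,"rx":0,"ry":0,"rz":0},{"claw":0,"dx":0,"dy":-2,"dz":-5,"rx":0,"ry":0,"rz":0},{"claw":0,"dx":0,"dy":-2,"dz":-5,"rx":0,"ry":0,"rz":0},{"claw":0,"dx":0,"dy":-2,"dz":-5,"rx":0,"ry":0,"rz":0},{"claw":0,"dx":0,"dy":-1,"dz":-5,"rx":0,"ry":0,"rz":0},{"claw":0,"dx":0,"dy":0,"dz":-3,"rx":0,"ry":0,"rz":0},{"claw":0,"dx":0,"dy":0,"dz":0,"rx":0,"ry":0,"rz":0},{"claw":0,"dx":0,"dy":0,"dz":0,"rx":0,"ry":0,"rz":0}])

```text
clock: 53.68
eef_pos: [0.4325, 0.3333, 0.2103]
orientation: [[0.0, 0.743, 0.67], [-0.001, 0.67, -0.743], [-1.0, -0.0, 0.001]]
ft_force: [0.4, -0.2, 0.0]
gripper_width: -0.0
```

```bash
python3 -c "
from h import *
go(.6105,.1764,.0915,90)
grab('scene','scene23');grab('top','top23')
A=np.hstack([ortho('scene','23',.64,.12,half=.12),ortho('top','23',.64,.115,half=.12)]);cv2.imwrite('pics/o23.png',A)
tin('top','23',.6465,.1743);tin('top','23',.6355,.0588);tin('scene','23',.646,.178)
strip('scene','23',.646,.178);strip('top','23',.6465,.1743);strip('scene','23',.6343,.0623);strip('top','23',.6355,.0588)"
```

```text
t 53.67 p [432.5 333.3 210.3] phi -47.97 tilt [-0.0002  0.0006] F [ 0.4 -0.2  0. ] w -0.0 q [29.  9. 94. -0. 77. 77.]
 rx -137.97
 after turn: dx 11.88 dy -17.80 dz -15.69
top c [647.5 174.1] 47.4 strip n 74 dir from centre 2.5 rect [38.6 14.8] 2.2 |v| 28.1
top c [636.6  58.3] 47.6 strip n 78 dir from centre 0.2 rect [37.6 17.5] 0.9 |v| 28.7
scene c [647.8 177. ] 47.7 strip n 142 dir from centre 4.5 rect [83.2 87.6] 46.5 |v| 15.6
scene area 632.25 centroid [24.1 -2.4] dir -5.6 pca -179.0 rect [19.2 35.7] 90.0
top area 529.2222222222222 centroid [25.7  1.1] dir 2.5 pca -179.2 rect [17.2 33. ] 90.0
scene area 641.7222222222222 centroid [23.8 -4.2] dir -10.1 pca 178.0 rect [19.4 36.5] 86.8
top area 564.8611111111111 centroid [25.5 -0.8] dir -1.8 pca 177.5 rect [18.1 33.9] 87.8
```

View pics/o23.png

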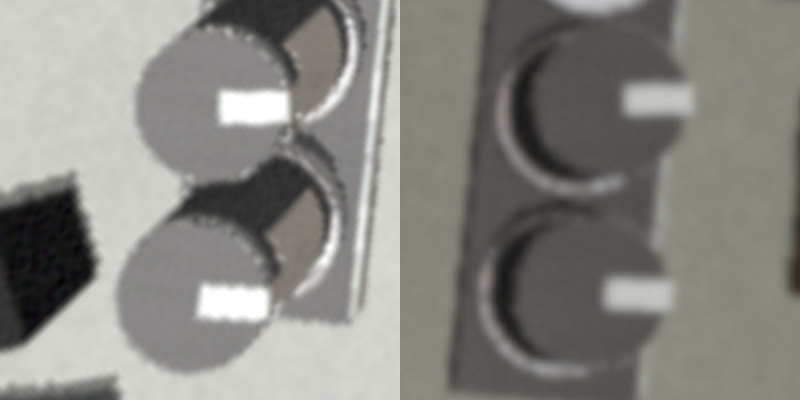

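View pics/top23.png

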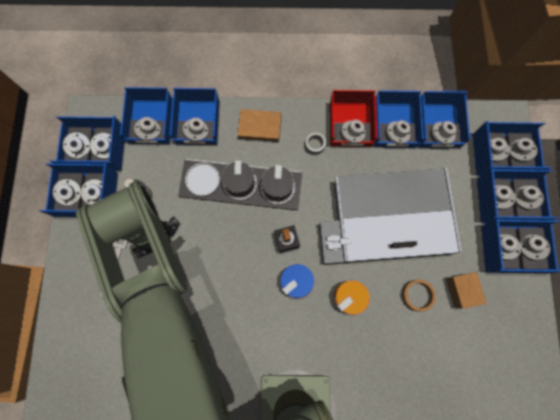

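View pics/scene23.png

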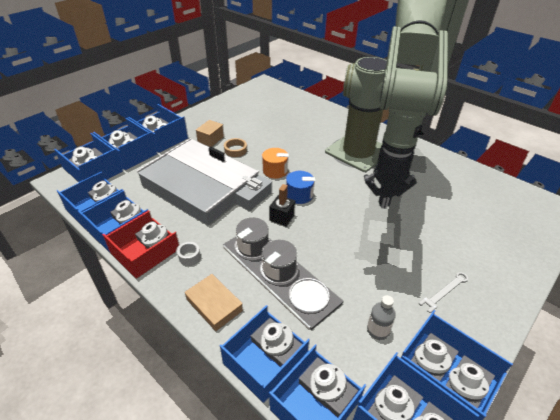

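Emit:
send_rows(moves=[{"claw":0,"dx":0,"dy":1.8,"dz":5.2,"rx":0,"ry":0,"rz":0},{"claw":0,"dx":0,"dy":1.8,"dz":5.2,"rx":0,"ry":0,"rz":0},{"claw":0,"dx":0,"dy":1.8,"dz":5.2,"rx":0,"ry":0,"rz":0},{"claw":0,"dx":0,"dy":1.8,"dz":5.2,"rx":0,"ry":0,"rz":0},{"claw":0,"dx":0,"dy":1.8,"dz":5.2,"rx":0,"ry":0,"rz":0},{"claw":0,"dx":5,"dy":0,"dz":0,"rx":0,"ry":0,"rz":0},{"claw":0,"dx":5,"dy":0,"dz":0,"rx":0,"ry":0,"rz":0},{"claw":0,"dx":0,"dy":0,"dz":0,"rx":0,"ry":0,"rz":0},{"claw":0,"dx":0,"dy":0,"dz":0,"rx":0,"ry":0,"rz":0}])

```text
clock: 54.9
eef_pos: [0.6744, 0.2002, 0.1122]
orientation: [[0.002, 0.744, 0.669], [0.0, 0.669, -0.744], [-1.0, 0.002, 0.001]]
ft_force: [0.7, -0.3, 0.6]
gripper_width: -0.0002
```

```bash
python3 -c "
from h import *
go(.6735,.2007,.092,-48)"
```

```text
t 54.9 p [674.4 200.2 112.2] phi -48.04 tilt [0.002  0.0014] F [ 0.7 -0.3  0.6] w -0.2 q [ 9. 33. 74. -0. 73. 58.]
 rx -0.04
 after turn: dx 2.02 dy -0.03 dz -0.10
```

Emit:
send_rows(moves=[{"claw":0,"dx":1.2,"dy":0,"dz":0,"rx":0,"ry":0,"rz":0},{"claw":0,"dx":0.7,"dy":0,"dz":0,"rx":0,"ry":0,"rz":0},{"claw":0,"dx":0.2,"dy":0,"dz":0,"rx":0,"ry":0,"rz":0},{"claw":0,"dx":0.05,"dy":0,"dz":0,"rx":0,"ry":0,"rz":0},{"claw":0,"dx":0,"dy":0,"dz":0,"rx":0,"ry":0,"rz":0}])

```text
clock: 55.52
eef_pos: [0.6741, 0.2009, 0.092]
orientation: [[0.003, 0.743, 0.669], [0.0, 0.669, -0.743], [-1.0, 0.003, 0.002]]
ft_force: [-2.3, -1.7, 7.6]
gripper_width: 0.0
```

```bash
python3 -c "
from h import *
go(.6735,.2007,.092,-48)"
```

```text
t 55.52 p [674.1 200.9  92. ] phi -47.98 tilt [0.0025 0.0021] F [-2.3 -1.7  7.6] w 0.0 q [10. 34. 75. -0. 71. 58.]
 rx 0.02
 after turn: dx 0.00 dy -0.06 dz -0.03
```

Emit:
send_rows(moves=[{"claw":0,"dx":0,"dy":-0.01,"dz":0.22,"rx":3.5,"ry":0,"rz":0},{"claw":0,"dx":0,"dy":-0.01,"dz":0.22,"rx":3.5,"ry":0,"rz":0},{"claw":0,"dx":0,"dy":0,"dz":0,"rx":0,"ry":0,"rz":0},{"claw":0,"dx":0,"dy":0,"dz":0,"rx":0,"ry":0,"rz":0},{"claw":0,"dx":-3,"dy":0,"dz":0,"rx":0,"ry":0,"rz":0},{"claw":0,"dx":-1,"dy":0,"dz":0,"rx":0,"ry":0,"rz":0},{"claw":0,"dx":0,"dy":0,"dz":0,"rx":0,"ry":0,"rz":0}])

```text
clock: 56.4
eef_pos: [0.6765, 0.1974, 0.1304]
orientation: [[0.003, 0.819, 0.574], [0.0, 0.574, -0.819], [-1.0, 0.003, 0.001]]
ft_force: [0.3, 1.0, 0.1]
gripper_width: 0.0001
```

```bash
python3 -c "
from h import *
a=np.radians(-55)
go(.6358-.036*np.sin(a),.0607+.036*np.cos(a),.092,-55)"
```

```text
t 56.4 p [676.5 197.4 130.4] phi -54.98 tilt [0.0025 0.0013] F [0.3 1.  0.1] w 0.1 q [ 9. 32. 73. -0. 75. 64.]
 rx 0.02
 after turn: dx 3.84 dy -7.58 dz 8.87
```

Emit:
send_rows(moves=[{"claw":0,"dx":0,"dy":-3.8,"dz":4.4,"rx":0,"ry":0,"rz":0},{"claw":0,"dx":0,"dy":-3.8,"dz":4.4,"rx":0,"ry":0,"rz":0},{"claw":0,"dx":2,"dy":0,"dz":0,"rx":0,"ry":0,"rz":0},{"claw":0,"dx":0,"dy":0,"dz":0,"rx":0,"ry":0,"rz":0},{"claw":0,"dx":0,"dy":0,"dz":0,"rx":0,"ry":0,"rz":0}])

```text
clock: 57.02
eef_pos: [0.6634, 0.0828, 0.1082]
orientation: [[-0.001, 0.818, 0.575], [0.0, 0.575, -0.818], [-1.0, -0.001, -0.001]]
ft_force: [-0.3, 0.0, -0.4]
gripper_width: 0.0001
```

```bash
python3 -c "
from h import *
a=np.radians(-55)
go(.6358-.036*np.sin(a),.0607+.036*np.cos(a),.092,-55)"
```

```text
t 57.02 p [663.4  82.8 108.2] phi -54.91 tilt [-0.001  -0.0011] F [-0.3  0.  -0.4] w 0.1 q [-0. 29. 80.  0. 71. 55.]
 rx 0.09
 after turn: dx 1.62 dy 0.07 dz 0.23
```

Emit:
send_rows(moves=[{"claw":0,"dx":1,"dy":0.05,"dz":0.2,"rx":0,"ry":0,"rz":0},{"claw":0,"dx":0.5,"dy":0,"dz":0,"rx":0,"ry":0,"rz":0},{"claw":0,"dx":0.2,"dy":0,"dz":0,"rx":0,"ry":0,"rz":0},{"claw":0,"dx":0.05,"dy":0,"dz":0,"rx":0,"ry":0,"rz":0},{"claw":0,"dx":0,"dy":0,"dz":0,"rx":0,"ry":0,"rz":0}])

```text
clock: 57.65
eef_pos: [0.6657, 0.0802, 0.0921]
orientation: [[0.001, 0.819, 0.574], [0.0, 0.574, -0.819], [-1.0, 0.001, 0.0]]
ft_force: [-2.2, 0.0, 3.5]
gripper_width: 0.0
```

```bash
python3 -c "
from h import *
go()"
```

```text
t 57.65 p [665.7  80.2  92.1] phi -55.0 tilt [0.0006 0.0003] F [-2.2  0.   3.5] w 0.0 q [-1. 31. 80.  0. 69. 54.]
 after turn: dx -0.00 dy 0.00 dz 0.00
```

Emit:
send_rows(moves=[{"claw":0,"dx":0,"dy":-0.01,"dz":0.22,"rx":3.5,"ry":0,"rz":0},{"claw":0,"dx":0,"dy":0,"dz":0,"rx":0,"ry":0,"rz":0},{"claw":0,"dx":0,"dy":0,"dz":0,"rx":0,"ry":0,"rz":0},{"claw":0,"dx":-3,"dy":0,"dz":0,"rx":0,"ry":0,"rz":0},{"claw":0,"dx":-5,"dy":0,"dz":0,"rx":0,"ry":0,"rz":0},{"claw":0,"dx":-5,"dy":0,"dz":0,"rx":0,"ry":0,"rz":0},{"claw":0,"dx":0,"dy":0,"dz":0,"rx":0,"ry":0,"rz":0}])

```text
clock: 58.52
eef_pos: [0.6701, 0.0784, 0.2278]
orientation: [[0.012, 0.852, 0.523], [0.0, 0.523, -0.852], [-1.0, 0.01, 0.006]]
ft_force: [0.4, 0.1, 1.1]
gripper_width: -0.0001
```

```bash
python3 -c "
from h import *
go(.43,.333,.22,-58)"
```

```text
t 58.52 p [670.1  78.4 227.8] phi -58.45 tilt [0.0101 0.0061] F [0.4 0.1 1.1] w -0.1 q [-1. 24. 74.  0. 82. 58.]
 rx -0.45
 after turn: dx 0.78 dy -6.87 dz -34.31
```

Emit:
send_rows(moves=[{"claw":0,"dx":0,"dy":-1.1,"dz":-5.7,"rx":0,"ry":0,"rz":0},{"claw":0,"dx":0,"dy":-1.1,"dz":-5.7,"rx":0,"ry":0,"rz":0},{"claw":0,"dx":0,"dy":-1.1,"dz":-5.7,"rx":0,"ry":0,"rz":0},{"claw":0,"dx":0,"dy":-1.1,"dz":-5.7,"rx":0,"ry":0,"rz":0},{"claw":0,"dx":0,"dy":-1.1,"dz":-5.7,"rx":0,"ry":0,"rz":0},{"claw":0,"dx":0,"dy":-1.1,"dz":-5.7,"rx":0,"ry":0,"rz":0},{"claw":0,"dx":0,"dy":0,"dz":0,"rx":0,"ry":0,"rz":0},{"claw":0,"dx":0,"dy":0,"dz":0,"rx":0,"ry":0,"rz":0}])

```text
clock: 59.52
eef_pos: [0.4312, 0.335, 0.2203]
orientation: [[-0.001, 0.852, 0.523], [-0.001, 0.523, -0.852], [-1.0, -0.002, 0.001]]
ft_force: [1.3, 0.4, -0.6]
gripper_width: 0.0001
```

```bash
python3 -c "
from h import *
go()
grab('scene','scene24');grab('top','top24')
tin('top','24',.6465,.1743);tin('top','24',.6355,.0588);tin('top','24',.6355,.0588)
strip('scene','24',.646,.178);strip('top','24',.6465,.1743);strip('scene','24',.6343,.0623);strip('top','24',.6355,.0588)
a=cv2.imread('pics/top24.png');b=cv2.imread('pics/scene24.png')
cv2.imwrite('pics/p24.png',np.hstack([cv2.resize(a[150:270,240:470],(460,480),interpolation=2)[:, :400],cv2.resize(b[130:290,130:290],(400,480),interpolation=2)]))
for n in('top','scene'):
    d=np.load(f'pics/{n}24.npy');P=cloud(n,d);z=P[...,2]
    for lbl,cx,cy,r,z0,z1 in(('key',.475,.031,.03,.118,.136),('fin',.456,-.292,.05,.085,.105),('cam',.463,-.1035,.05,.0625,.08)):
        q=P[(np.hypot(P[...,0]-cx,P[...,1]-cy)<r)&(z>z0)&(z<z1)]*1000;rc=cv2.minAreaRect(q[:,:2].astype(np.float32))
        print(n,lbl,len(q),q.mean(0).round(1),np.round(rc[0],1),np.round(rc[1],1),round(rc[2],1))
"
```

```text
t 59.52 p [431.2 335.  220.3] phi -58.43 tilt [-0.0019  0.0005] F [ 1.3  0.4 -0.6] w 0.1 q [29.  9. 93. -0. 78. 87.]
 after turn: dx -0.00 dy 0.00 dz 0.00
top c [648.2 173.4] 47.6 strip n 75 dir from centre -4.4 rect [17.1 39.8] 82.2 |v| 27.4
top c [636.1  57.4] 47.4 strip n 79 dir from centre -3.9 rect [18.  39.5] 82.0 |v| 27.3
top c [636.1  57.4] 47.4 strip n 79 dir from centre -3.9 rect [18.  39.5] 82.0 |v| 27.3
scene area 617.5555555555555 centroid [23.8 -5.9] dir -14.0 pca 173.4 rect [19.  35.7] 81.9
top area 556.1944444444445 centroid [25.6 -2.3] dir -5.1 pca 172.7 rect [17.9 33.2] 83.1
scene area 613.7777777777778 centroid [23.5 -6.5] dir -15.4 pca 173.1 rect [19.  35.8] 82.4
top area 576.8888888888889 centroid [25.1 -2.9] dir -6.7 pca 172.6 rect [18.  34.3] 82.2
top key 74 [473.3  30.3 126.9] [474.3  30.4] [30.1 18.1] 16.0
top fin 140 [ 455.6 -296.4   96.1] [ 456.3 -296.7] [14.4 69.6] 5.1
top cam 246 [ 465.4 -121.5   65.7] [ 459.4 -121.3] [70.3 70.6] 33.8
scene key 62 [476.7  37.3 127.4] [474.5  35.7] [31.7 17.2] 16.8
scene fin 98 [ 458.3 -290.3   95.5] [ 456.5 -293.4] [19.5 73.6] 4.9
scene cam 193 [ 465.8 -119.2   67.4] [ 459.8 -119.4] [76.6 73.4] 30.4
```

View pics/p24.png

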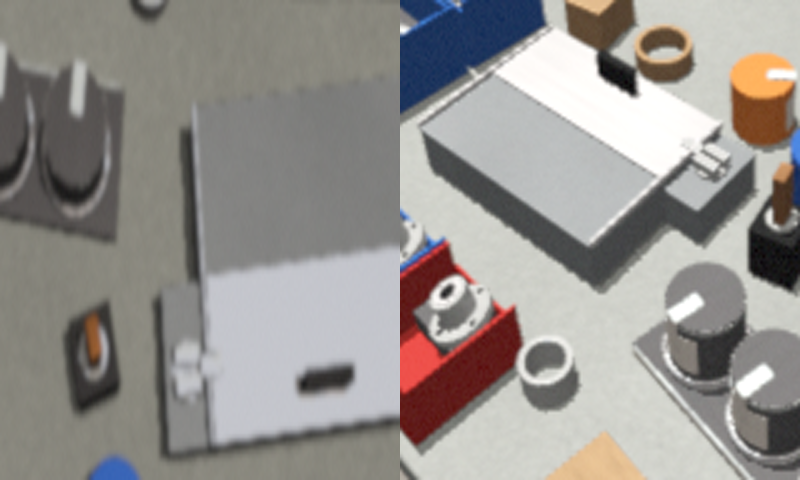

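```bash
python3 -c "
from h import *
A=np.hstack([ortho(n,'24',.4636,-.1034+o,z=.067,half=.05,yaw=5.3) for n,o in(('top',-.0025),('scene',.0025))]);cv2.imwrite('pics/o24.png',A)"
```

```text
(no output)
```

View pics/o24.png

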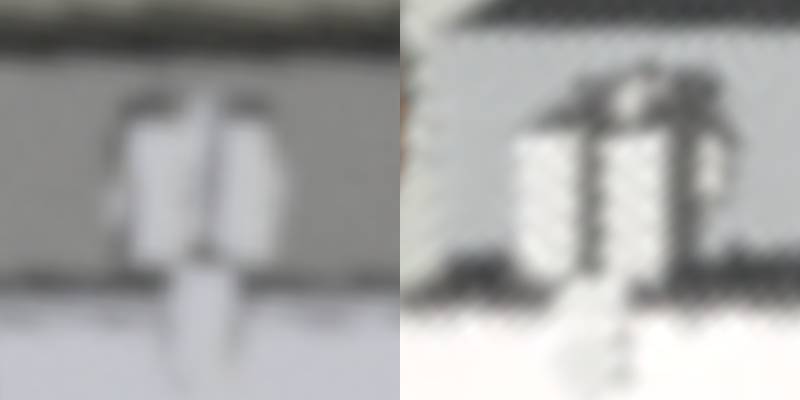

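```bash
python3 -c "
from h import *
print(close_job())"
```

```text
the job is handed in; nothing more can be done
None
```

The job is done and handed in at about 60 s on the robot's clock. No verdict was reported, so the results below are my own checks.

- **Bearings:** two units were on the table. I slid the cover back and laid both flat in the kit box, at about y = ±65 mm. The last look before closing showed both flat.
- **Cover:** it is closed onto its stop. It travelled 124.9 mm from one stop to the other, and contact force rose at each end.
- **Cam:** I turned it clockwise with the key until the torque jumped from about 0.1 to 0.42 N m at the stop. The pictures show the slot along the box's y axis and the wing over the cover.
- **Key:** it is back upright in the stand with its collar down. The top camera puts it within about 1–2 mm of its starting place, at the same height.
- **Tins:** two tins were present and the third seat was empty. I rolled each by pressing a fingertip on the rim of its top. A first check showed errors of about 6.5° and 3.3°, so I nudged both again. Both label strips now measure about −4° to −7° in the top view, against the rack's −5.5°; the limit is about 9.7°.

**Camera disagreement:** the two cameras differ by about 4–5 mm in y throughout, so I used values between them. The scene camera's reading of tin direction from the tin's centre (−14° and −15°) disagreed. I put that down to an error in the tin centre I assumed for that view, because the strip axis itself measured −7° in both cameras.

The other bench items showed no visible movement in the last pictures, though I did not measure them. The arm ended clear of everything.

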